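Carry on the firebrick wall of a brazing hearth in running bond

TASK

Carry on the firebrick wall at the back of the brazing hearth in running bond with two more blocks, the one standing on the hearth floor and one from the carrier: lay one of them in the second course, close up against the block already there, then the other in the third course, close up against the block there, so that each bridges the joint below with half its length on either side, faces in line. The blocks in the carrier are packed face to face and come out only by their ends, so set that one down and take it again across its faces to lay it. Firebrick chips, so set blocks down rather than drop them, and leave the rest of the wall, the flange, the torch, the tin and the level where they are.

Things in the scene. Friction and masses are not known exactly. Their poses are not given: they have to be found in the camera images.
- hearth: fixed brazing hearth: dark steel pan 300 x 300 mm, lined with grey board. Origin under its middle at bench height, z up. Lined floor 44 mm above the bench, rim 54 mm. The wall runs along its y, middle plane at x = +85 mm (the back), about 1 mm open joints; its courses step down towards -y, where it goes on. At x from -120 to +40, y from -120 to +40 mm its floor holds only the loose block floor_block
- carrier: fixed grey steel carrier, 118 mm along its x, 54 mm along y. Origin under its middle at bench height; floor 3 mm thick. Three blocks stand in it face to face in a row along x (centres -36.5, 0, +36.5 mm, gaps 0.5 mm), a 32 mm high cheek at each end of the row; their lengths lie along y, ends free, overhanging 5 mm each side: grip them there
- floor_block_mid (a point): buff firebrick block, 64 mm long (its y) x 36 thick (x) x 44 high (z), 0.2 kg, loose, already taken out: it stands on its own on the hearth floor in front of the wall, free on all sides. This point is the block's centre, 22 mm above its underside.
- stock_a_mid (a point): buff firebrick block, 64 mm long (its y) x 36 thick (x) x 44 high (z), 0.2 kg, loose, in the carrier; any of the three may be used. This point is the block's centre, 22 mm above its underside.
- stock_b_mid (a point): buff firebrick block, 64 mm long (its y) x 36 thick (x) x 44 high (z), 0.2 kg, loose, in the carrier; any of the three may be used. This point is the block's centre, 22 mm above its underside.
- stock_c_mid (a point): buff firebrick block, 64 mm long (its y) x 36 thick (x) x 44 high (z), 0.2 kg, loose, in the carrier; any of the three may be used. This point is the block's centre, 22 mm above its underside.
- first_left_mid (a point): buff firebrick block, 64 mm long (its y) x 36 thick (x) x 44 high (z), 0.2 kg, loose, already laid in the wall: first course, at hearth y = +65 mm. Axes as the hearth's. This point is the block's centre, 22 mm above its underside.
- first_mid_mid (a point): buff firebrick block, 64 mm long (its y) x 36 thick (x) x 44 high (z), 0.2 kg, loose, already laid in the wall: first course, at y = 0. Axes as the hearth's. This point is the block's centre, 22 mm above its underside.
- first_right_mid (a point): buff firebrick block, 64 mm long (its y) x 36 thick (x) x 44 high (z), 0.2 kg, loose, already laid in the wall: first course, at y = -65 mm; nothing lies on its outer half. Axes as the hearth's. This point is the block's centre, 22 mm above its underside.
- second_laid_mid (a point): buff firebrick block, 64 mm long (its y) x 36 thick (x) x 44 high (z), 0.2 kg, loose, already laid in the wall: second course, at y = +32.5 mm: the last block of that course so far; the next one goes against its -y end (centres 65 mm apart with a 1 mm joint), same height, face in line. Axes as the hearth's. This point is the block's centre, 22 mm above its underside.
- third_laid_mid (a point): buff firebrick block, 64 mm long (its y) x 36 thick (x) x 44 high (z), 0.2 kg, loose, already laid in the wall: third course, at y = +65 mm: the last block of that course so far; the next one goes against its -y end in the same way. Axes as the hearth's. This point is the block's centre, 22 mm above its underside.
- half_block_mid (a point): half block, 32 mm long, 36 thick, 44 high, already laid at the left end of the second course. This point is its centre
- flange: copper flange with a stub tube, 54 mm across and 42 mm high, standing loose on the hearth floor towards its front +y corner. Origin: centre of its underside
- torch: loose hand torch on a grey-green gas cylinder, 74 mm across, 280 mm high, standing on the bench well to the left of the work; burner reaches 105 mm to its own -x at the top. Origin: centre of its underside
- flux_tin: loose round tin with blue-grey lid, 65 mm across, 48 mm high, on the bench beyond the work. Origin: centre of its underside
- level: loose short spirit level, grey, 230 mm long (its y), 22 mm wide, 46 mm high, on the bench beyond the work. Origin: centre of its underside
Not all that is in view belongs to the job. What is shaped like the part that bears half_block_mid but green is not meant.

How it is judged:
By the outcome, as a careful person would: the job done as asked, in the order asked, and still so for the second after the job is handed in, with the robot touching nothing.
It also fails if it takes over 67 s, if anything falls off the work surface, if the arm or the gripper's body presses on something with over 40 N, if the wrist force passes 120 N, or if a joint passes its speed limit or range.

ROBOT

A 6-joint arm with a two-finger parallel gripper is mounted at the origin on the work surface. World frame = base frame: x ahead of the robot, y to its left, z up, the work surface at z = 0. Lengths are in mm, angles in rad, forces in N, time in s.
With the tool pointing down it reaches from about 350 to 875 mm from the base axis. Payload 4.2 kg.
Tool frame: the origin (TCP) lies between the finger pads; the fingertips stand 17 mm ahead of it and the grasp point (between the pads) lies 2 mm behind it (nose_length is the distance from the TCP to the fingertips, in mm); z points along the fingers, y is the direction in which the jaws open and shut (so a half turn about z gives the same grasp; the last joint's range is limited). The gripper opens to 85 mm and grips with 20 to 120 N. Pads are 22 mm wide; open, the fingers measure 114 mm over their backs; the gripper's body (76 mm by 85 mm) begins 54 mm behind the grasp point. The pads swing forward as they close: fully open they stand 13 mm farther back than shut.
Start: joints at [-1.052, 0.385, 0.008, 0, -1.194, -0.259], TCP at [160.571, -604, 248.312] pointing down, gripper open.
Joint ranges: [-3.14, 3.14], [-1.21, 2.06], [-1.07, 1.41], [-3.16, 2.05], [-2.99, -0.16], [-3.1, 3.1]. Speed limits (rad/s): [2.79, 2.79, 3.14, 3.14, 3.14, 3.14].

INTERFACE

Orientations are given as a unit quaternion [x, y, z, w].
In Python, from bench import * gives the robot as it stands.
- The arm moves only by the tool jog_arm, never from a script. Its argument "increments" is a list of rows, each a list of 4 numbers: the shift along the tool's x, y, z in m, then the turn about the tool's z in degrees. A call has 1 to 10 rows; each row is the pose to reach, as a shift and turn from the pose measured when the call began, along the tool's axes at that moment; what a row does not reach only later rows make up. A row lasts 1/8 s, in which the tool goes at most 62.5 mm and 10.7 degrees, less where a joint would pass 70% of its speed; a pose out of reach is approached as far as the arm can. A call with a gripper value outside its range is refused whole. "hand" is the gripper's target within -1 to 1 (fully open at 1, half-way at 0, shut at -1), set as the call begins (left out, the last holds). The fingers move at their own pace and stop on an object; the grip force is fixed at half the most. Time passes only in rows, so rows that repeat a pose let the fingers close. It gives the time, the measured TCP pose, the force and the opening at its end, in the units of the state.
- read_state(): the state, without advancing time (a new reading comes with each control period).
- get_image(name): name is "side" or "top"; returns the picture (384x512x3 uint8, red, green, blue); there is no depth.
- calibration(name): a dict with "fx", "fy", "cx", "cy" (pixels), "position" and "rotation" of the camera in the world. Camera axes: x right, y up, looking along -z (the intrinsics and any distortion apply to the point x, -y, -z); pixel columns grow to the right and rows downward; lengths in mm; the calibration is good to about 2 mm. A picture is of the moment at which its call begins. calibration takes no time and is no camera call.
- job_done(): hands the job in, once; it reports no verdict.
The state is a dict: "clock": time; "joints": joint angles; "joint_vel": joint speeds; "joint_efforts": joint torques, N m; "position": TCP position; "ee_rot": TCP orientation; "contact_force": force on the tool from outside, world axes, zero at the start; "wrist_torque": the same for the moment, N m; "gripper_width": finger opening in mm.
Only numpy, scipy, OpenCV 4.12 (cv2) and the standard library are available. Lean on these libraries where they do the work, as an engineer would, in place of code of your own. Each camera call takes 0.05 s, during which the arm holds its last target.

## Working session

There is one attempt and no reset: what is moved stays moved. The work goes in short steps, Python scripts to look and compute and a tool call to move; the robot and the scene stay as the last step left them, time stands still between calls to the robot, and variables do not carry over. Pictures are saved under pics/ and viewed, and the job is handed in when it is done.

Besides the shell and the picture viewer there is one more tool, called after "Call:" in YAML: its name, and indented under it one key for each argument. jog_arm: Moves the arm, as the interface text tells. Its arguments: {"type":"object","properties":{"increments":{"type":"array"},"hand":{"type":"number"}},"required":["increments"]}

```bash
ls; mkdir -p pics
python3 - <<'E'
from bench import *
import cv2
for n in("side","top"):
    cv2.imwrite(f"pics/{n}0.png",get_image(n)[:,:,::-1]); print(n,calibration(n))
print(read_state())
E
```

```text
pics
side {'fx': 421.8422011650483, 'fy': 421.8422011650483, 'cx': 256.3431878000044, 'cy': 196.13752941755845, 'position': array([-10.50718855, 846.70964554, 783.44868395]), 'rotation': array([-0.14808584,  0.42906538,  0.83542814, -0.30989242])}
top {'fx': 352.6110416451855, 'fy': 352.6110416451855, 'cx': 254.072709239914, 'cy': 189.9478891376135, 'position': array([ 384.45321314,   99.89961149, 1148.81076946]), 'rotation': array([ 0.07508978, -0.05943447, -0.70150265,  0.7062033 ])}
{'clock': 0.1, 'joints': array([-1.05240453e+00,  3.85477688e-01,  6.73435239e-03, -4.20484228e-04,
       -1.19399980e+00, -2.58587549e-01]), 'joint_vel': array([-1.60001631e-04, -1.25230515e-03,  1.57621965e-03, -7.95333710e-05,
        8.07766048e-05, -2.35264381e-04]), 'joint_efforts': array([-6.01793690e-04, -3.93317556e+01,  1.88928902e+01,  4.19795170e+00,
       -2.56423766e-03, -1.42535114e-06]), 'position': array([ 160.43334189, -603.5421216 ,  247.32327234]), 'ee_rot': array([-1.29460136e-01,  9.91584130e-01,  9.74890507e-04, -1.87860964e-04]), 'contact_force': array([0.02828007, 0.53659903, 0.0922155 ]), 'wrist_torque': array([ 0.01750587,  0.02044942, -0.05369767]), 'gripper_width': 85.37613671098566}
```

View pics/side0.png

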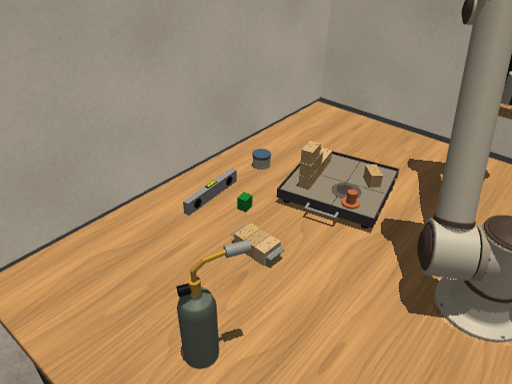

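View pics/top0.png

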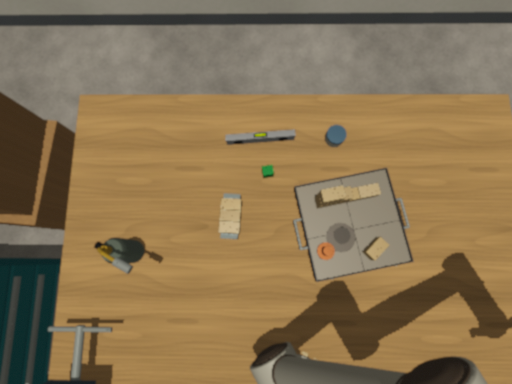

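```bash
cat > h.py <<'E'
import numpy as np, cv2
from scipy.spatial.transform import Rotation as R
from bench import *
C={n:calibration(n) for n in("side","top")}
def ray(n,u,v):
    c=C[n]; d=np.array([(u-c['cx'])/c['fx'],-(v-c['cy'])/c['fy'],-1.])
    return np.array(c['position']),R.from_quat(c['rotation']).apply(d)
def onz(n,u,v,z):
    p,d=ray(n,u,v); return p+d*(z-p[2])/d[2]
def proj(n,P):
    c=C[n]; q=R.from_quat(c['rotation']).inv().apply(np.atleast_2d(P)-c['position'])
    return np.c_[c['cx']+c['fx']*q[:,0]/-q[:,2], c['cy']-c['fy']*q[:,1]/-q[:,2]]
def tri(u1,u2):
    a,d=ray("side",*u1); b,e=ray("top",*u2)
    d=d/np.linalg.norm(d); e=e/np.linalg.norm(e)
    s=np.linalg.lstsq(np.c_[d,-e],b-a,rcond=None)[0]
    p,q=a+d*s[0],b+e*s[1]; return (p+q)/2,np.linalg.norm(p-q)
def crop(img,x0,y0,w,h,k,fn):
    cv2.imwrite(fn,cv2.resize(img[y0:y0+h,x0:x0+w],None,fx=k,fy=k,interpolation=cv2.INTER_CUBIC))
E
python3 - <<'E'
from h import *
s=cv2.imread("pics/side0.png");t=cv2.imread("pics/top0.png")
crop(t,285,160,135,125,5,"pics/t1.png")
crop(s,270,130,140,105,5,"pics/s1.png")
a=cv2.resize(t[185:250,205:255],None,fx=7,fy=7,interpolation=2);b=cv2.resize(s[215:275,220:295],None,fx=5,fy=5,interpolation=2)
H=max(a.shape[0],b.shape[0]);o=np.zeros((H,a.shape[1]+b.shape[1],3),'uint8');o[:a.shape[0],:a.shape[1]]=a;o[:b.shape[0],a.shape[1]:]=b
cv2.imwrite("pics/c1.png",o)
E
```

```text
(no output)
```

View pics/t1.png

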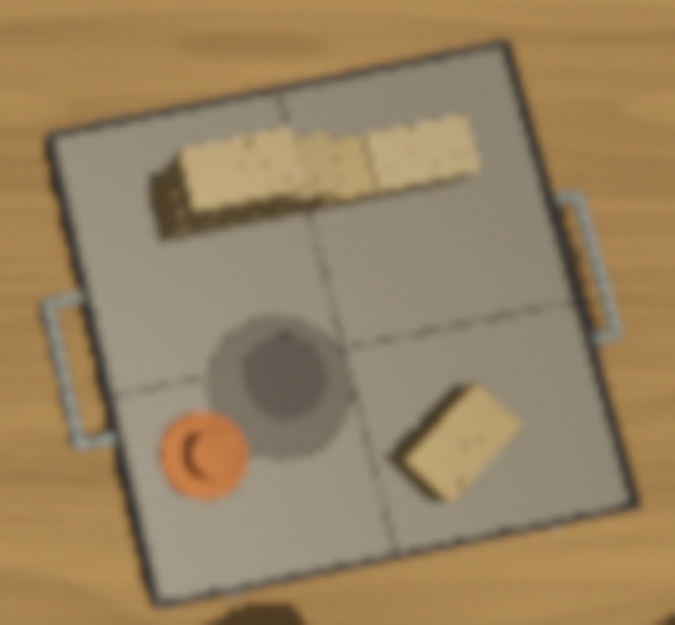

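View pics/s1.png

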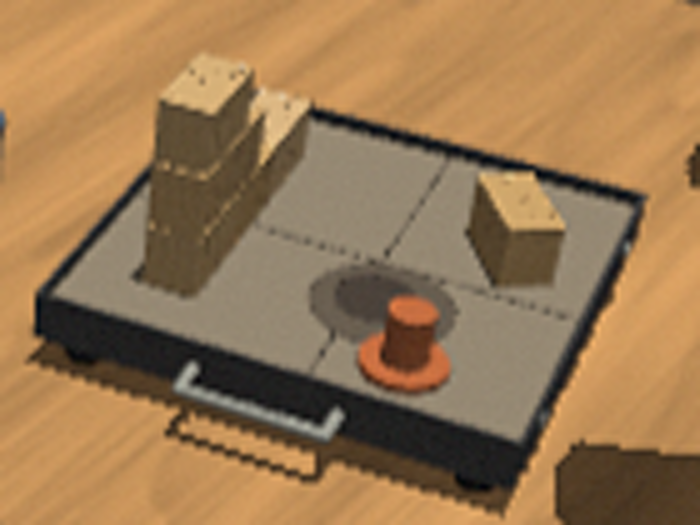

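View pics/c1.png

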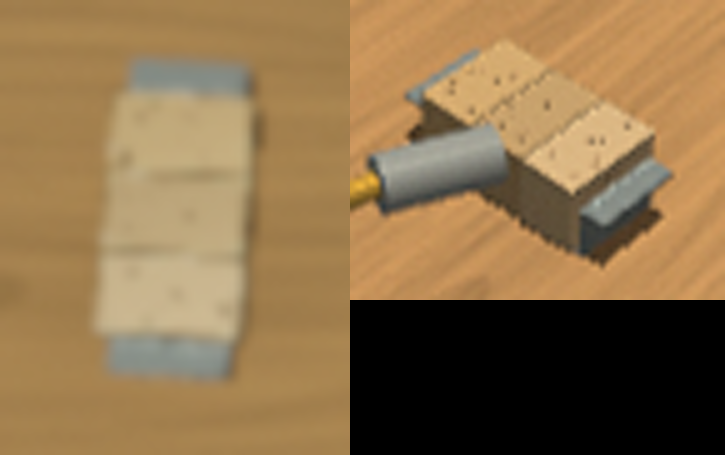

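Run:
```python
from h import *
t=cv2.imread("pics/top0.png");s=cv2.imread("pics/side0.png")
K=8
def up(im,x0,y0,w,h):
    return cv2.resize(im[y0:y0+h,x0:x0+w],None,fx=K,fy=K,interpolation=cv2.INTER_CUBIC)
def px(p,x0,y0): return (np.asarray(p,float)+.5)/K-.5+[x0,y0]
def show(v): return np.round(v,1).tolist()
hsv=lambda i:cv2.cvtColor(i,cv2.COLOR_BGR2HSV)
for y,x in [(248,377),(197,328),(190,372),(193,350),(217,230),(240,230),(230,225),(205,230),(220,290),(215,330)]: print((x,y),t[y,x],hsv(t)[y,x])
print('side')
for y,x in [(171,373),(181,377),(147,311),(245,255),(240,300)]: print((x,y),s[y,x],hsv(s)[y,x])
# floor block
def face(im,n,box,lo,hi,z):
    u=up(im,*box); m=cv2.inRange(hsv(u),lo,hi)
    cs,_=cv2.findContours(m,cv2.RETR_EXTERNAL,cv2.CHAIN_APPROX_NONE)
    c=max(cs,key=cv2.contourArea).reshape(-1,2); p=px(c,*box[:2])
    w=np.array([onz(n,*q,z)[:2] for q in p],np.float32)
    r=cv2.minAreaRect(w); print(n,z,show(r[0]),show(r[1]),r[2],'px',show(p.mean(0)))
    return m
m=face(t,"top",(355,228,45,40),(10,60,130),(30,255,255),88); cv2.imwrite("pics/m1.png",m)
m=face(s,"side",(358,158,35,35),(10,60,140),(30,255,255),88); cv2.imwrite("pics/m2.png",m)
```

```text
(377, 248) [107 153 178] [ 19 102 178]
(328, 197) [124 169 192] [ 20  90 192]
(372, 190) [126 167 188] [ 20  84 188]
(350, 193) [111 156 180] [ 20  98 180]
(230, 217) [124 168 190] [ 20  89 190]
(230, 240) [ 83 132 166] [ 18 127 166]
(225, 230) [138 177 195] [ 21  75 195]
(230, 205) [123 169 194] [ 19  93 194]
(290, 220) [ 75 125 161] [ 17 136 161]
(330, 215) [125 143 152] [ 20  45 152]
side
(373, 171) [109 168 208] [ 18 121 208]
(377, 181) [50 77 97] [ 17 124  97]
(311, 147) [122 178 217] [ 18 112 217]
(255, 245) [101 150 185] [ 18 116 185]
(300, 240) [ 94 150 204] [ 15 138 204]
top 88 [416.3, -239.4] [43.4, 71.6] 45.69649887084961 px [377.7, 248.0]
side 88 [398.5, -217.3] [56.3, 148.4] 41.70349884033203 px [375.6, 175.2]
```

```bash
cat >> h.py <<'E'
K=8
hsv=lambda i:cv2.cvtColor(i,cv2.COLOR_BGR2HSV)
def up(im,x0,y0,w,h): return cv2.resize(im[y0:y0+h,x0:x0+w],None,fx=K,fy=K,interpolation=cv2.INTER_CUBIC)
def px(p,x0,y0): return (np.asarray(p,float)+.5)/K-.5+[x0,y0]
def face(im,n,box,lo,hi,z,fn=None):
    u=up(im,*box); m=cv2.inRange(hsv(u),lo,hi)
    m=cv2.morphologyEx(m,cv2.MORPH_CLOSE,np.ones((9,9)))
    m=cv2.morphologyEx(m,cv2.MORPH_OPEN,np.ones((25,25)))
    cs,_=cv2.findContours(m,cv2.RETR_EXTERNAL,cv2.CHAIN_APPROX_NONE)
    c=max(cs,key=cv2.contourArea); m2=np.zeros_like(m); cv2.drawContours(m2,[c],-1,255,-1)
    ys,xs=np.nonzero(m2); p=px(np.c_[xs,ys],*box[:2])
    pw,d=None,None
    c0=C[n]; q=np.c_[(p[:,0]-c0['cx'])/c0['fx'],-(p[:,1]-c0['cy'])/c0['fy'],-np.ones(len(p))]
    q=R.from_quat(c0['rotation']).apply(q); w=(c0['position']+q*((z-c0['position'][2])/q[:,2])[:,None])[:,:2]
    mu=w.mean(0); ev,V=np.linalg.eigh(np.cov((w-mu).T))
    r=cv2.minAreaRect(w.astype(np.float32)) 
    ang=np.degrees(np.arctan2(V[1,1],V[0,1]))%180
    print(n,'z',z,'c',mu.round(1),'sides',np.sqrt(12*ev).round(1),'long-axis deg',ang.round(1),'rect',np.round(r[0],1),np.round(r[1],1),round(r[2],1))
    if fn:
        v=u.copy(); cv2.drawContours(v,[c],-1,(0,0,255),1); cv2.imwrite(fn,v)
    return mu,ang
E
python3 - <<'E'
from h import *
t=cv2.imread("pics/top0.png");s=cv2.imread("pics/side0.png")
face(t,"top",(355,228,45,40),(10,72,135),(30,255,255),88,"pics/m1.png")
face(s,"side",(358,158,35,35),(10,60,153),(30,255,255),88,"pics/m2.png")
face(t,"top",(312,180,48,30),(10,65,135),(30,255,255),176,"pics/m3.png")
face(s,"side",(295,135,40,30),(10,60,153),(30,255,255),176,"pics/m4.png")
face(t,"top",(356,178,30,25),(10,65,135),(30,255,255),88,"pics/m5.png")
import subprocess
ims=[cv2.imread(f"pics/m{i}.png") for i in(1,2,3,4,5)]
o=np.zeros((600,800,3),'uint8'); x=y=0;rh=0
for i in ims:
    h,w=i.shape[:2]
    if x+w>800: x=0;y+=rh;rh=0
    if y+h<=600: o[y:y+h,x:x+w]=i
    x+=w; rh=max(rh,h)
cv2.imwrite("pics/mm.png",o)
E
```

```text
top z 88 c [ 416.  -241.1] sides [36.4 64.4] long-axis deg 136.7 rect [ 415.9 -240.6] [38.3 67.3] 45.4
side z 88 c [ 421.2 -308.4] sides [40.6 79.8] long-axis deg 27.5 rect [ 421.3 -298.7] [93.2 51.2] 41.9
top z 176 c [ 564.8 -118.4] sides [ 38.1 105.1] long-axis deg 94.6 rect [ 565.7 -119.2] [ 43.9 109.5] 4.9
side z 176 c [ 561.2 -110.3] sides [110.6 154.9] long-axis deg 91.8 rect [542.4 -94. ] [122.9 188.5] 36.0
top z 88 c [ 589.1 -221. ] sides [38.4 75. ] long-axis deg 103.4 rect [ 589.1 -219.4] [40.1 80. ] 11.0
```

View pics/mm.png

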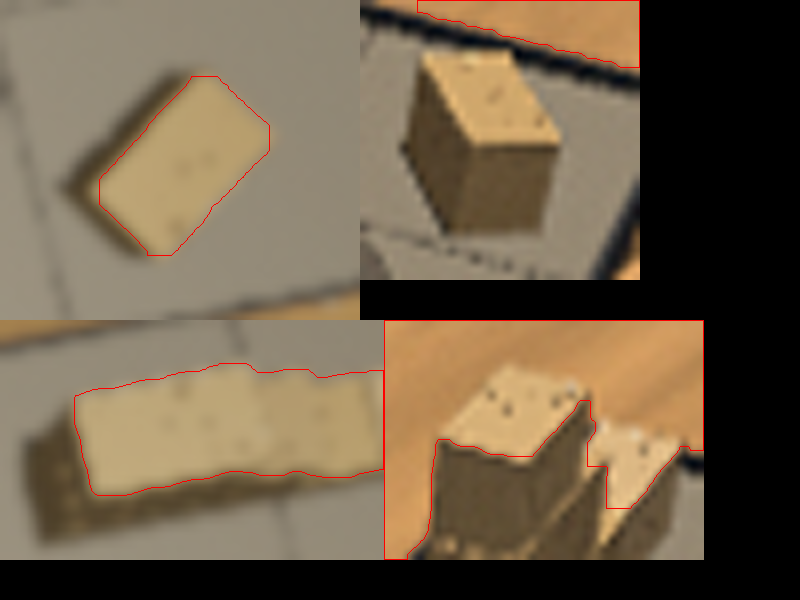

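```bash
cat >> h.py <<'E'
def grid(im,x0,y0,w,h,k,fn,st=5):
    v=cv2.resize(im[y0:y0+h,x0:x0+w],None,fx=k,fy=k,interpolation=cv2.INTER_CUBIC)
    for x in range(x0,x0+w):
        if x%st==0:
            X=int((x-x0+.5)*k); cv2.line(v,(X,0),(X,v.shape[0]),(255,0,0),1); cv2.putText(v,str(x),(X+2,10),0,.4,(0,0,255),1)
    for y in range(y0,y0+h):
        if y%st==0:
            Y=int((y-y0+.5)*k); cv2.line(v,(0,Y),(v.shape[1],Y),(255,0,0),1); cv2.putText(v,str(y),(2,Y-2),0,.4,(0,0,255),1)
    cv2.imwrite(fn,v)
E
python3 - <<'E'
from h import *
t=cv2.imread("pics/top0.png");s=cv2.imread("pics/side0.png")
grid(s,294,136,42,58,10,"pics/g1.png")
grid(t,312,178,72,34,11,"pics/g2.png")
grid(s,360,160,30,32,16,"pics/g3.png")
E
```

```text
(no output)
```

View pics/g1.png

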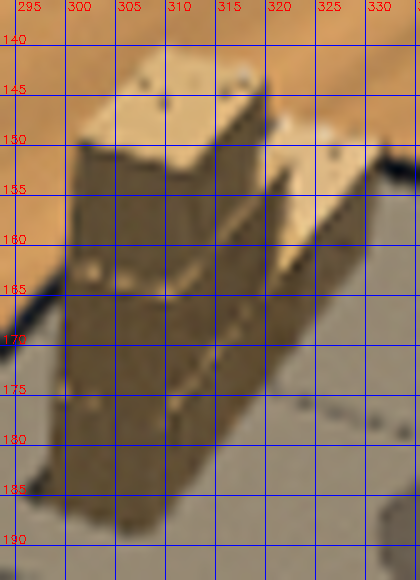

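View pics/g2.png

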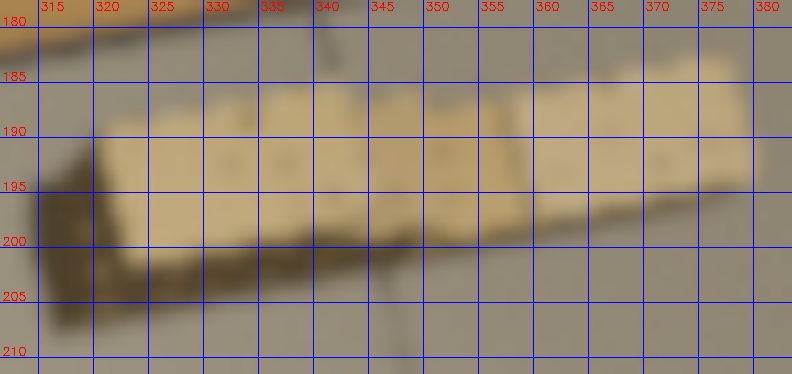

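View pics/g3.png

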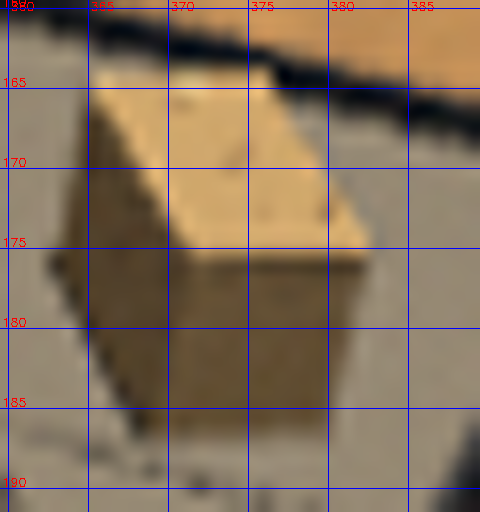

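Run:
```python
from h import *
from scipy.optimize import least_squares
def f(p,off):
    a=p[2]; M=np.array([[np.cos(a),-np.sin(a)],[np.sin(a),np.cos(a)]])
    return M
obs={"side":[((103,97,176),(301.2,149.8)),((67,97,176),(312,152.8)),((67,33,176),(320,143.8)),((103,33,176),(309.5,140)),((67,-97,88),(330.6,150.2)),((103,97,44),(297,185.3)),((67,97,44),(308.3,188.5))],
"top":[((103,97,176),(320.8,189)),((67,97,176),(322.8,202)),((103,33,176),(342.8,185)),((67,33,176),(345,198.5)),((103,-97,88),(377.8,183)),((67,-97,88),(379.7,194.5)),((67,0,132),(358.8,198.2)),((67,97,44),(317,207.3))]}
def W(p,L):
    L=np.array(L,float); a=p[2]; 
    return np.c_[p[0]+L[:,0]*np.cos(a)-L[:,1]*np.sin(a),p[1]+L[:,0]*np.sin(a)+L[:,1]*np.cos(a),L[:,2]]
def res(p,ns):
    return np.concatenate([(proj(n,W(p,[o[0] for o in obs[n]]))-np.array([o[1] for o in obs[n]])).ravel() for n in ns])
for ns in (["side"],["top"],["side","top"]):
    r=least_squares(res,[480,-190,.2],args=(ns,)); print(ns,r.x.round(3),np.degrees(r.x[2]).round(2)); print(r.fun.reshape(-1,2).round(1).tolist())
# floor block corners
print([onz("side",u,v,88).round(1).tolist() for u,v in[(365.3,164.2),(376.2,163.6),(382.5,175.3),(371.7,175.5)]],np.mean([onz("side",u,v,88) for u,v in[(365.3,164.2),(376.2,163.6),(382.5,175.3),(371.7,175.5)]],0))
print(onz("top",352,229.5,44))
```

```text
['side'] [ 4.93844e+02 -1.79243e+02  2.20000e-01] 12.63
[[-0.5, -0.6], [0.3, -0.6], [0.2, -1.0], [-0.6, -0.1], [0.5, -0.6], [0.3, 1.2], [-0.2, 1.3]]
['top'] [ 4.92355e+02 -1.79888e+02  1.94000e-01] 11.12
[[0.1, 0.3], [1.0, -0.2], [0.5, 0.1], [1.3, -1.0], [0.7, 0.1], [1.7, -0.0], [-4.9, -0.2], [-0.5, 1.1]]
['side', 'top'] [ 4.92901e+02 -1.79863e+02  2.02000e-01] 11.55
[[-0.4, -1.1], [0.3, -0.9], [0.5, -1.2], [-0.1, -0.4], [1.5, -0.6], [0.4, 0.8], [-0.2, 0.9], [-0.1, 0.4], [0.8, -0.1], [0.2, 0.0], [1.1, -1.0], [0.3, -0.3], [1.5, -0.4], [-5.1, -0.4], [-0.6, 1.1]]
[[450.0, -252.5, 88.0], [425.8, -279.1, 88.0], [379.4, -229.8, 88.0], [403.6, -206.7, 88.0]] [ 414.68529011 -242.01293418   88.        ]
[ 473.79577867 -179.88259307   44.        ]
```

```bash
cat > fit.py <<'E'
from h import *
from scipy.optimize import least_squares
obs={"side":[((103,97,176),(301.2,149.8)),((67,97,176),(312,152.8)),((67,33,176),(320,143.8)),((103,33,176),(309.5,140)),((67,-97,88),(330.6,150.2)),((103,97,44),(297,185.3)),((67,97,44),(308.3,188.5))],
"top":[((103,97,176),(320.8,189)),((67,97,176),(322.8,202)),((103,33,176),(342.8,185)),((67,33,176),(345,198.5)),((103,-97,88),(377.8,183)),((67,-97,88),(379.7,194.5)),((67,-32.5,88),(358.8,198.2)),((67,97,44),(317,207.3))]}
def W(p,L):
    L=np.atleast_2d(np.array(L,float)); a=p[2]; 
    return np.c_[p[0]+L[:,0]*np.cos(a)-L[:,1]*np.sin(a),p[1]+L[:,0]*np.sin(a)+L[:,1]*np.cos(a),L[:,2]]
def res(p,ns):
    return np.concatenate([(proj(n,W(p,[o[0] for o in obs[n]]))-np.array([o[1] for o in obs[n]])).ravel() for n in ns])
E
python3 - <<'E'
from fit import *
for ns in (["side"],["top"],["side","top"]):
    r=least_squares(res,[480,-190,.2],args=(ns,)); print(ns,r.x.round(3),np.degrees(r.x[2]).round(2)); print(r.fun.reshape(-1,2).round(1).tolist())
c=[(np.array(p)+.5)/5-.5+[285,160] for p in[(52,135),(508,42),(636,505),(157,603)]]
w=np.array([onz("top",*q,54)[:2] for q in c]);print(w.round(1).tolist(),w.mean(0))
print([np.linalg.norm(w[i]-w[i-1]).round(1) for i in range(4)])
c=[(np.array(p)+.5)/5-.5+[270,130] for p in[(38,293),(645,198),(523,443)]]
w=np.array([onz("side",*q,54)[:2] for q in c]);print(w.round(1).tolist(),(w[0]+w[1])/2, [np.linalg.norm(w[i]-w[i-1]).round(1) for i in range(3)])
E
```

```text
['side'] [ 4.93844e+02 -1.79243e+02  2.20000e-01] 12.63
[[-0.5, -0.6], [0.3, -0.6], [0.2, -1.0], [-0.6, -0.1], [0.5, -0.6], [0.3, 1.2], [-0.2, 1.3]]
['top'] [ 4.92439e+02 -1.77283e+02  1.92000e-01] 10.99
[[-0.7, 0.2], [0.1, -0.3], [-0.4, 0.0], [0.4, -1.0], [-0.1, 0.1], [0.9, 0.0], [1.0, 0.2], [-1.3, 0.9]]
['side', 'top'] [ 4.92698e+02 -1.78046e+02  2.02000e-01] 11.55
[[-0.7, -0.8], [-0.0, -0.6], [0.2, -1.0], [-0.4, -0.1], [1.3, -0.4], [0.1, 1.1], [-0.5, 1.2], [-0.8, 0.5], [0.2, -0.0], [-0.4, 0.1], [0.5, -1.0], [-0.3, -0.2], [0.9, -0.3], [1.0, 0.1], [-1.2, 1.2]]
[[606.9, -4.1], [668.5, -293.8], [380.7, -352.7], [320.4, -63.2]] [ 494.12484221 -178.45151735]
[np.float64(292.6), np.float64(296.2), np.float64(293.7), np.float64(295.6)]
[[605.6, -2.0], [375.7, -351.5], [315.6, -66.2]] [ 490.62479035 -176.71399798] [np.float64(297.0), np.float64(418.3), np.float64(291.5)]
```

```bash
cat >> h.py <<'E'
def go(x,y,z,head):
    """tool-frame shift (m) and turn (deg) to TCP x,y,z with tool-y heading (deg)"""
    s=read_state(); r=R.from_quat(s['ee_rot']); d=r.inv().apply(np.array([x,y,z])-s['position'])/1000
    ty=r.apply([0,1,0]); h=np.degrees(np.arctan2(ty[1],ty[0]))
    print('t',round(s['clock'],2),'pos',s['position'].round(1),'head',h.round(2),'w',round(s['gripper_width'],1),'F',s['contact_force'].round(1),'q',s['joints'].round(2))
    print('shift',d.round(4),'turn',round((h-head+180)%360-180,1),'alt',round((h-head+360)%360-180,1))
E
python3 -c "
from h import *
go(415.5,-241.5,170,225.5)"
```

```text
t 0.1 pos [ 160.4 -603.5  247.3] head 104.88 w 85.4 F [0.  0.5 0.1] q [-1.05  0.39  0.01 -0.   -1.19 -0.26]
shift [-0.3395  0.2843  0.0778] turn -120.6 alt 59.4
```

Call:
jog_arm:
  increments:
    - [-0.042,0.035,0.0,-10]
    - [-0.085,0.07,0.0,-20]
    - [-0.127,0.106,0.01,-30]
    - [-0.17,0.142,0.02,-40]
    - [-0.212,0.177,0.03,-50]
    - [-0.255,0.213,0.04,-60]
    - [-0.297,0.248,0.05,-70]
    - [-0.3395,0.284,0.06,-80]
    - [-0.3395,0.2843,0.07,-90]
    - [-0.3395,0.2843,0.0778,-100]
  hand: 0.45

```text
clock: 1.35
position: [415.6, -240.4, 169.3]
ee_rot: [0.845, -0.535, -0.001, -0.0]
contact_force: [0.2, -0.7, 0.3]
gripper_width: 61.9
```

```bash
python3 -c "
from h import *
go(415.5,-241.5,150,225.5)"
```

```text
t 1.35 pos [ 415.6 -240.4  169.3] head -154.67 w 61.9 F [ 0.2 -0.7  0.3] q [-0.19  0.22 -0.45 -0.   -0.9   0.63]
shift [0.001  0.0006 0.0193] turn -20.2 alt 159.8
```

Call:
jog_arm:
  increments:
    - [0.001,0.0006,0.01,-10.1]
    - [0.001,0.0006,0.019,-20.2]
    - [0.001,0.0006,0.03,-20.2]
    - [0.001,0.0006,0.03,-20.2]

```text
clock: 1.85
position: [414.7, -241.3, 138.3]
ee_rot: [0.925, -0.38, -0.003, -0.001]
contact_force: [0.3, -0.3, 0.1]
gripper_width: 61.7
```

Run:
```python
from h import *
s=get_image("side")[:,:,::-1].copy();t=get_image("top")[:,:,::-1].copy()
go(415.5,-241.5,68,225.5)
st=read_state()
p=st['position']; r=R.from_quat(st['ee_rot'])
for n,im in(("side",s),("top",t)):
    for L in([0,0,17],[0,31,17],[0,-31,17]):
        q=proj(n,p+r.apply(L))[0]; print(n,q.round(1)); cv2.circle(im,tuple(int(round(v)) for v in q),1,(0,0,255),-1)
crop(s,335,100,70,100,6,"pics/s2.png"); crop(t,340,210,80,70,6,"pics/t2.png")
```

```text
t 1.95 pos [ 415.5 -241.6  139.3] head -134.56 w 61.8 F [ 0.2  0.4 -0.5] q [-0.19  0.26 -0.49 -0.   -0.83  0.98]
shift [ 0.0001 -0.      0.0713] turn -0.1 alt 179.9
side [375.6 160. ]
side [385.4 159.7]
side [365.7 160.3]
top [381.5 248. ]
top [389.8 255.8]
top [373.3 240.2]
```

View pics/s2.png

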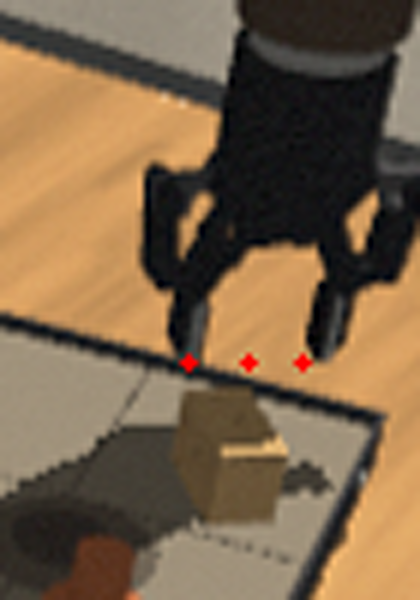

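View pics/t2.png

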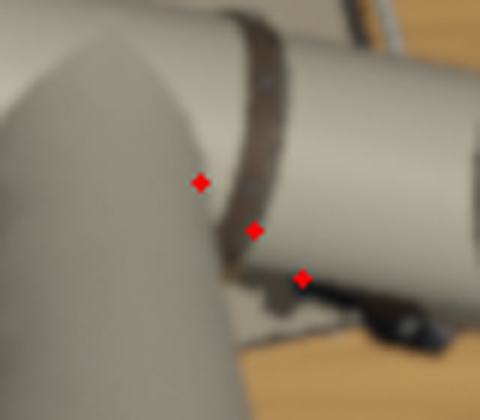

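Call:
jog_arm:
  increments:
    - [0,0,0.03,0]
    - [0,0,0.055,0]
    - [0,0,0.0715,0]
    - [0,0,0.0715,0]

```text
clock: 2.45
position: [414.9, -241.3, 67.2]
ee_rot: [0.925, -0.38, -0.002, -0.0]
contact_force: [-0.2, 0.2, 0.2]
gripper_width: 62.0
```

Call:
jog_arm:
  increments:
    - [0,0,0,0]
    - [0,0,0,0]
    - [0,0,0,0]
    - [0,0,0,0]
    - [0,0,0,0]
    - [0,0,0,0]
  hand: -1

```text
clock: 3.2
position: [415.8, -241.5, 68.2]
ee_rot: [0.925, -0.379, -0.001, -0.001]
contact_force: [0.7, 1.2, 6.3]
gripper_width: 35.6
```

Run:
```python
from h import *
s=get_image("side")[:,:,::-1].copy()
go(415.5,-241.5,228,225.5)
cv2.imwrite("pics/side3.png",s); grid(s,345,140,60,56,10,"pics/s3.png")
```

```text
t 3.25 pos [ 415.9 -241.6   68.3] head -134.6 w 35.5 F [-0.9  1.6  6.8] q [-0.19  0.37 -0.56 -0.   -0.64  0.98]
shift [-0.0007  0.0002 -0.1597] turn -0.1 alt 179.9
```

View pics/s3.png

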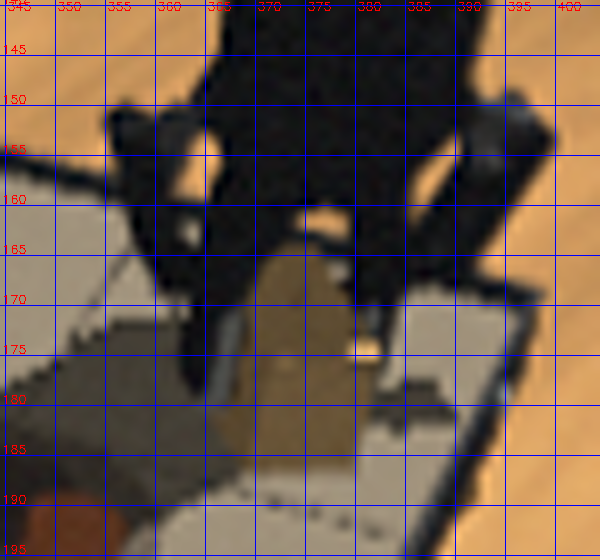

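Call:
jog_arm:
  increments:
    - [0,0,-0.02,0]
    - [0,0,-0.06,0]
    - [0,0,-0.11,0]
    - [0,0,-0.13,0]

```text
clock: 3.75
position: [416.7, -242.0, 200.8]
ee_rot: [0.925, -0.379, 0.001, -0.001]
contact_force: [0.5, -1.1, -2.8]
gripper_width: 35.3
```

```bash
cat >> h.py <<'E'
H=np.array([492.8,-178.0,np.radians(11.6)])
def hw(x,y):
    a=H[2]; return H[0]+x*np.cos(a)-y*np.sin(a),H[1]+x*np.sin(a)+y*np.cos(a)
E
python3 -c "
from h import *
go(*hw(85,-42.5),175,191.6)"
```

```text
t 3.75 pos [ 416.7 -242.   200.8] head -134.6 w 35.3 F [ 0.5 -1.1 -2.8] q [-0.19  0.18 -0.4  -0.   -0.98  0.98]
shift [ 0.0919 -0.1459  0.0263] turn 33.8 alt -146.2
```

Call:
jog_arm:
  increments:
    - [0.023,-0.036,0,8.5]
    - [0.046,-0.073,0,17]
    - [0.069,-0.11,0,25.5]
    - [0.0919,-0.1459,0.0,33.8]
    - [0.0919,-0.1459,0.026,33.8]
    - [0.0919,-0.1459,0.026,33.8]

```text
clock: 4.5
position: [582.5, -201.9, 171.8]
ee_rot: [0.775, -0.632, -0.003, 0.001]
contact_force: [-0.4, 0.1, -1.4]
gripper_width: 35.3
```

Run:
```python
from h import *
s=get_image("side")[:,:,::-1].copy();t=get_image("top")[:,:,::-1].copy()
go(*hw(85,-42.5),135,191.6)
cv2.imwrite("pics/side4.png",s); grid(s,290,100,60,60,10,"pics/s4.png"); crop(t,300,150,100,80,6,"pics/t4.png")
```

```text
t 4.6 pos [ 584.1 -202.7  175.2] head -168.4 w 35.4 F [ 0.6  0.3 -0.5] q [-0.07  0.43 -0.11 -0.   -1.03  0.28]
shift [-0.0001 -0.0005  0.0402] turn 0.0 alt -180.0
```

View pics/s4.png

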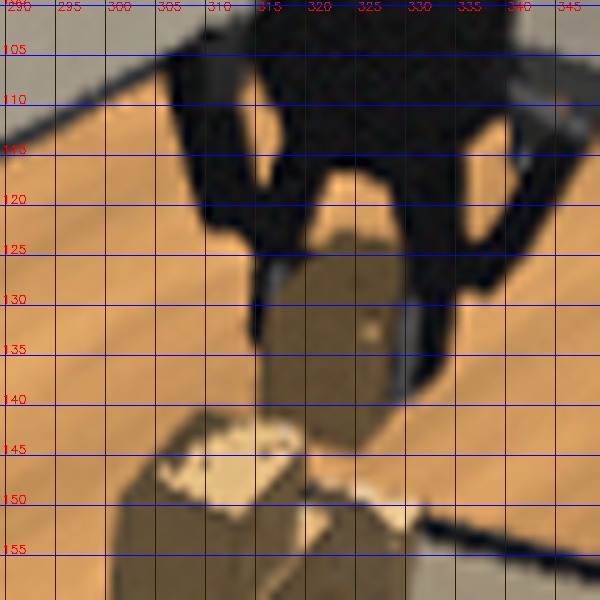

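View pics/t4.png

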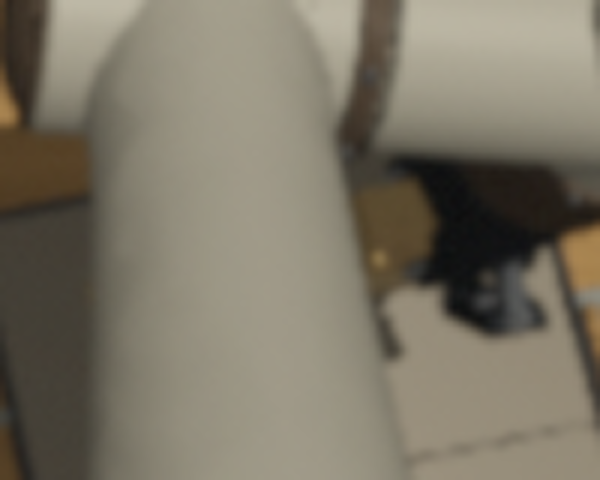

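Run:
```python
from h import *
st=read_state(); p=st['position']; 
a=H[2]
for dx in(-18,18):
  for dy in(-32,32):
    for dz in(-22,22):
      w=p+[dx*np.cos(a)-dy*np.sin(a),dx*np.sin(a)+dy*np.cos(a),dz-2.3]
      print(dx,dy,dz,proj("side",w)[0].round(1))
s=cv2.imread("pics/side4.png")
v=np.clip(s[118:150,308:340].astype(float)*2.2,0,255).astype('uint8'); grid(cv2.copyMakeBorder(v,118,0,308,0,0),308,118,32,32,18,"pics/s4b.png")
```

```text
-18 -32 -22 [331.9 135.7]
-18 -32 22 [333.7 123.2]
-18 32 -22 [324.7 144.2]
-18 32 22 [326.3 131.4]
18 -32 -22 [321.4 133. ]
18 -32 22 [322.9 120.6]
18 32 -22 [313.9 141.3]
18 32 22 [315.3 128.6]
```

View pics/s4b.png

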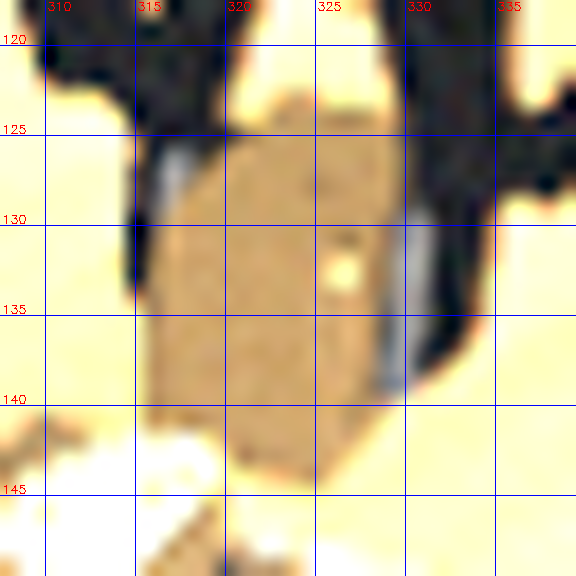

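Run:
```python
from h import *
go(*hw(85,-35),113.5,191.6)
```

```text
t 4.6 pos [ 584.1 -202.7  175.2] head -168.4 w 35.4 F [ 0.6  0.3 -0.5] q [-0.07  0.43 -0.11 -0.   -1.03  0.28]
shift [-0.0076 -0.0004  0.0617] turn 0.0 alt -180.0
```

Call:
jog_arm:
  increments:
    - [0,0,0.03,0]
    - [0,0,0.05,0]
    - [-0.004,0,0.06,0]
    - [-0.0076,-0.0004,0.0617,0]
    - [-0.0076,-0.0004,0.0617,0]

```text
clock: 5.22
position: [583.6, -195.0, 114.7]
ee_rot: [0.775, -0.632, 0.001, -0.001]
contact_force: [-0.0, -0.5, -1.1]
gripper_width: 35.3
```

Run:
```python
from h import *
s=get_image("side")[:,:,::-1].copy();t=get_image("top")[:,:,::-1].copy()
go(*hw(85,-35),112.3,191.6)
cv2.imwrite("pics/side5.png",s); grid(np.clip(s*1.8,0,255).astype('uint8'),294,118,50,60,10,"pics/s5.png")
st=read_state(); p=st['position']; 
a=H[2]
for dx in(-18,18):
  for dy in(-32,32):
    for dz in(-22,22):
      w=p+[dx*np.cos(a)-dy*np.sin(a),dx*np.sin(a)+dy*np.cos(a),dz-2.3]
      print(dx,dy,dz,proj("side",w)[0].round(1))
```

```text
t 5.33 pos [ 583.7 -195.2  114.6] head -168.37 w 35.3 F [ 0.   0.1 -1.2] q [-0.06  0.49 -0.19 -0.   -0.89  0.26]
shift [-0.0001  0.0006  0.0023] turn 0.0 alt -180.0
-18 -32 -22 [328.5 153.1]
-18 -32 22 [330.2 141.2]
-18 32 -22 [321.3 161.9]
-18 32 22 [322.9 149.8]
18 -32 -22 [318.3 150.3]
18 -32 22 [319.7 138.5]
18 32 -22 [310.8 159. ]
18 32 22 [312.1 146.9]
```

View pics/s5.png

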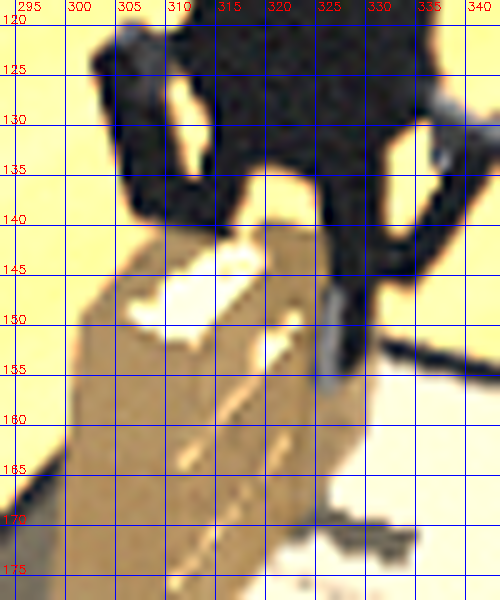

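Call:
jog_arm:
  increments:
    - [0,0,0.001,0]
    - [0,0,0.0015,0]

```text
clock: 5.58
position: [583.9, -195.2, 113.5]
ee_rot: [0.775, -0.632, 0.001, -0.001]
contact_force: [0.1, -1.1, -1.0]
gripper_width: 35.7
```

Call:
jog_arm:
  increments:
    - [0,0,0.0005,0]
    - [0,0,0.0008,0]

```text
clock: 5.82
position: [583.9, -195.3, 112.6]
ee_rot: [0.775, -0.632, 0.001, -0.001]
contact_force: [-0.3, -0.2, -1.7]
gripper_width: 35.5
```

Call:
jog_arm:
  increments:
    - [0,0,0.0005,0]
    - [0,0,0.0008,0]

```text
clock: 6.08
position: [583.9, -195.3, 112.4]
ee_rot: [0.775, -0.632, 0.002, -0.001]
contact_force: [-1.8, 0.5, 2.6]
gripper_width: 35.5
```

Call:
jog_arm:
  increments:
    - [0,0,0.0004,0]
    - [0,0,0.0004,0]
    - [0,0,0.0004,0]
    - [0,0,0.0004,0]
  hand: 0.3

```text
clock: 6.58
position: [584.0, -195.3, 112.0]
ee_rot: [0.775, -0.632, 0.002, -0.001]
contact_force: [1.6, 0.1, 0.8]
gripper_width: 55.4
```

Run:
```python
from h import *
go(*hw(85,-35),112.3,191.6)
```

```text
t 6.58 pos [ 584.  -195.3  112. ] head -168.36 w 55.4 F [1.6 0.1 0.8] q [-0.06  0.49 -0.19 -0.   -0.88  0.26]
shift [-0.0003  0.0009 -0.0003] turn 0.0 alt -180.0
```

Run:
```python
from h import *
t=cv2.imread("pics/top0.png");s=cv2.imread("pics/side0.png")
grid(t,208,188,44,56,10,"pics/g5.png");grid(s,226,218,64,50,11,"pics/g6.png")
```

```text
(no output)
```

View pics/g5.png

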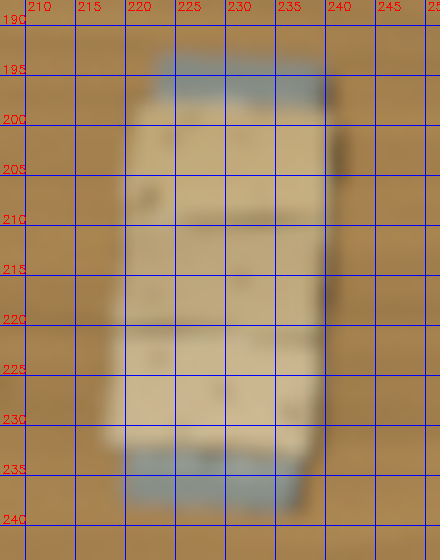

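View pics/g6.png

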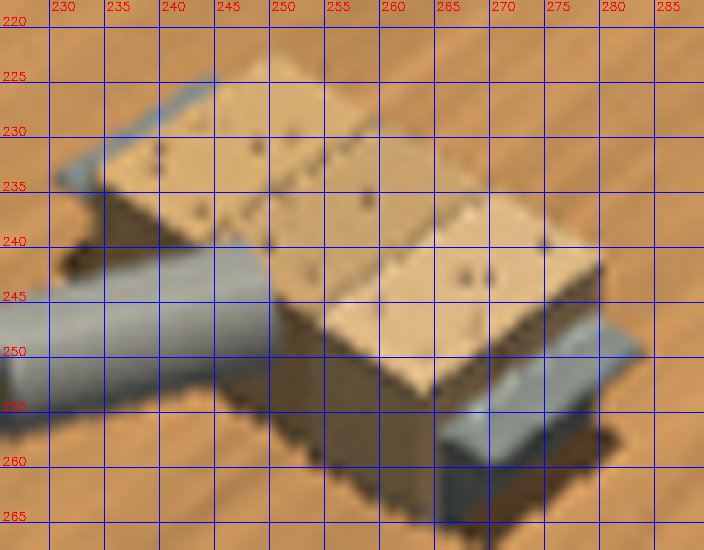

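Run:
```python
from h import *
tp=[(221,197.5),(240,198.3),(238.6,233.2),(218,232)]
sp=[(234,232.8),(249.3,222.8),(279.7,240.8),(263.7,253.5)]
for n,P in(("top",tp),("side",sp)):
    w=np.array([onz(n,*q,47)[:2] for q in P]); e=[np.linalg.norm(w[i]-w[i-1]).round(1) for i in range(4)]
    l=(w[0]+w[1]-w[2]-w[3])/2; k=(w[0]+w[3]-w[1]-w[2])/2
    print(n,w.round(1).tolist(),w.mean(0).round(1),e,'x-axis deg',np.degrees(np.arctan2(l[1],l[0])).round(1),'y-axis',np.degrees(np.arctan2(k[1],k[0])).round(1))
go(410,150,260,265)
```

```text
top [[572.0, 230.2], [569.7, 169.7], [459.6, 172.3], [462.9, 236.7]] [516.1 202.2] [np.float64(109.3), np.float64(60.5), np.float64(110.2), np.float64(64.5)] x-axis deg -2.4 y-axis 87.5
side [[570.3, 229.2], [567.0, 171.1], [460.0, 174.1], [461.3, 238.0]] [514.7 203.1] [np.float64(109.3), np.float64(58.2), np.float64(107.1), np.float64(64.0)] x-axis deg -3.1 y-axis 87.9
t 6.58 pos [ 584.  -195.3  112. ] head -168.36 w 55.4 F [1.6 0.1 0.8] q [-0.06  0.49 -0.19 -0.   -0.88  0.26]
shift [-0.3732  0.1002 -0.1487] turn -73.4 alt 106.6
```

Call:
jog_arm:
  increments:
    - [0,0,-0.04,0]
    - [0,0,-0.09,0]
    - [0,0,-0.15,0]
    - [-0.06,0.015,-0.15,-10]
    - [-0.12,0.03,-0.15,-20]
    - [-0.18,0.045,-0.15,-30]
    - [-0.24,0.06,-0.15,-40]
    - [-0.3,0.075,-0.15,-50]
    - [-0.36,0.09,-0.15,-60]
    - [-0.37,0.1,-0.15,-70]
  hand: 1

```text
clock: 7.82
position: [409.6, 149.5, 261.6]
ee_rot: [0.998, -0.068, 0.002, -0.001]
contact_force: [0.2, -0.9, -0.9]
gripper_width: 85.3
```

Run:
```python
from h import *
s=get_image("side")[:,:,::-1].copy();t=get_image("top")[:,:,::-1].copy()
go(478.9,204.3,130,267.4)
cv2.imwrite("pics/side6.png",s);cv2.imwrite("pics/top6.png",t)
grid(np.clip(s*1.5,0,255).astype('uint8'),294,136,42,58,10,"pics/g1b.png")
grid(t,312,178,72,34,11,"pics/g2b.png"); cv2.imwrite("pics/x.png",s)
```

```text
t 7.92 pos [409.8 148.  261.6] head -98.15 w 85.3 F [-0.2  1.1 -0.2] q [ 0.72  0.04 -0.41  0.   -1.12  0.7 ]
shift [ 0.0599 -0.0654  0.1319] turn -5.5 alt 174.5
```

View pics/g1b.png

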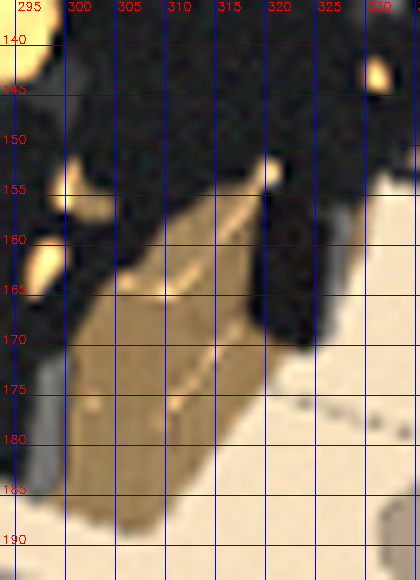

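View pics/g2b.png

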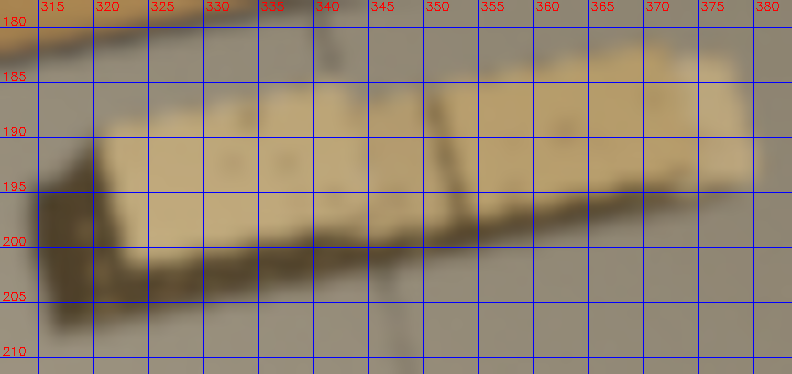

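View pics/x.png

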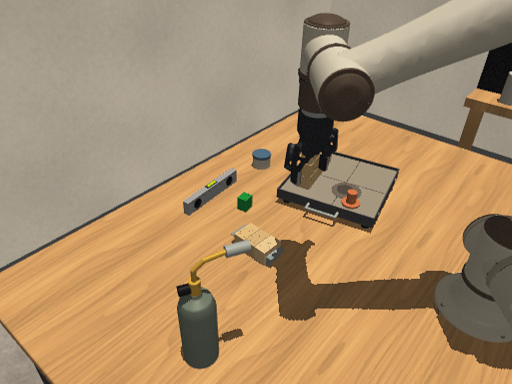

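```bash
cat >> h.py <<'E'
def rect(im,n,z,x0,x1,y0,y1,k=4):
    # hearth-plane picture at height z: columns run -y (y1 left), rows run -x (x1 top), k px/mm
    L=np.array([(x1,y1),(x1,y0),(x0,y0),(x0,y1)],float)
    w=np.array([(*hw(*l),z) for l in L]); src=proj(n,w).astype(np.float32)
    W,Hh=int((y1-y0)*k),int((x1-x0)*k)
    dst=np.array([(0,0),(W,0),(W,Hh),(0,Hh)],np.float32)
    M=cv2.getPerspectiveTransform(src,dst)
    return cv2.warpPerspective(im,M,(W,Hh),flags=cv2.INTER_CUBIC)
E
python3 - <<'E'
from h import *
t=cv2.imread("pics/top6.png")
k=4
r=rect(t,"top",132,40,130,-110,80,k)
v=r.copy()
for y in range(-110,80,10): X=int((80-y)*k); cv2.line(v,(X,0),(X,8),(0,0,255),1); cv2.putText(v,str(y),(X,18),0,.35,(0,0,255),1)
for x in range(40,130,10): Y=int((130-x)*k); cv2.line(v,(0,Y),(8,Y),(0,0,255),1); cv2.putText(v,str(x),(10,Y),0,.35,(0,0,255),1)
cv2.imwrite("pics/r6.png",v)
g=r[:,:,0:3].mean(2)
band=g[int((130-95)*k):int((130-75)*k)].mean(0)
for y in np.arange(12,-16,-1.): print(y,round(band[int((80-y)*k)],0),end='; ')
print()
print('front edges: gradient along x for y bands')
for ya in(25,15,8,-12,-25,-40,-55):
    b=r[:,int((80-ya)*k)-10:int((80-ya)*k)+10].mean((1,2)); gr=np.gradient(cv2.GaussianBlur(b[:,None],(1,9),0)[:,0])
    xs=130-np.arange(len(b))/k
    mf=(xs>55)&(xs<80); mb=(xs>90)&(xs<115)
    print(ya,'front',xs[mf][np.argmin(gr[mf])],'back',xs[mb][np.argmax(np.abs(gr[mb]))])
E
```

```text
12.0 147.0; 11.0 148.0; 10.0 148.0; 9.0 149.0; 8.0 149.0; 7.0 149.0; 6.0 149.0; 5.0 148.0; 4.0 146.0; 3.0 143.0; 2.0 138.0; 1.0 131.0; 0.0 124.0; -1.0 119.0; -2.0 117.0; -3.0 120.0; -4.0 126.0; -5.0 134.0; -6.0 141.0; -7.0 146.0; -8.0 149.0; -9.0 151.0; -10.0 151.0; -11.0 151.0; -12.0 151.0; -13.0 150.0; -14.0 150.0; -15.0 150.0; 
front edges: gradient along x for y bands
25 front 68.0 back 111.25
15 front 66.75 back 102.5
8 front 68.0 back 104.25
-12 front 67.0 back 103.75
-25 front 67.25 back 104.0
-40 front 67.25 back 104.25
-55 front 67.5 back 104.0
```

View pics/r6.png

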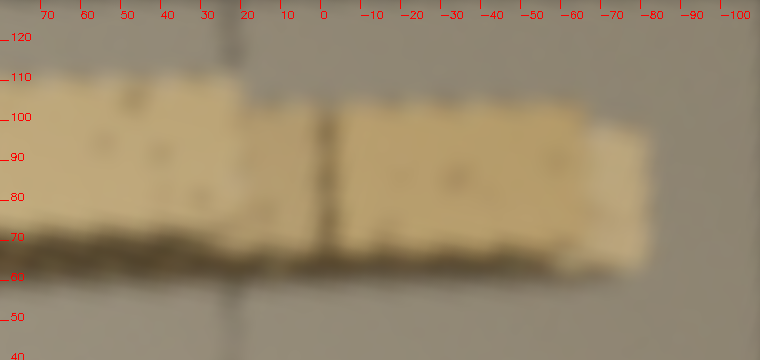

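Run:
```python
from h import *
k=4
def dip(fn,z,yc,xa=76,xb=94):
    r=rect(cv2.imread(fn),"top",z,40,130,-110,110,k); b=r[int((130-xb)*k):int((130-xa)*k)].mean((0,2))
    ys=110-(np.arange(len(b))+.5)/k; m=abs(ys-yc)<11; b=b[m];y=ys[m]
    e=np.r_[0:12,-12:0]; base=np.interp(y,[y[-6],y[6]],[b[-12:].mean(),b[:12].mean()])
    d=base-b; print(fn,z,yc,'ends',b[:12].mean().round(0),b[-12:].mean().round(0),'area',(d.sum()/k).round(1),'min',b.min().round(0),'centre',(d*y).sum()/d.sum())
dip("pics/top0.png",88,-33); dip("pics/top6.png",132,-2)
```

```text
pics/top0.png 88 -33 ends 150.0 161.0 area 113.4 min 139.0 centre -32.27796584481804
pics/top6.png 132 -2 ends 149.0 151.0 area 209.3 min 118.0 centre -1.8526701722627816
```

Run:
```python
from h import *
go(584,-195.3,262,191.64)
```

```text
t 7.92 pos [409.8 148.  261.6] head -98.15 w 85.3 F [-0.2  1.1 -0.2] q [ 0.72  0.04 -0.41  0.   -1.12  0.7 ]
shift [2.211e-01 3.151e-01 1.000e-04] turn 70.2 alt -109.8
```

Call:
jog_arm:
  increments:
    - [0.03,0.045,0,10]
    - [0.06,0.09,0,20]
    - [0.095,0.135,0,30]
    - [0.125,0.18,0,40]
    - [0.16,0.225,0,50]
    - [0.19,0.27,0,60]
    - [0.221,0.315,0.0,70.2]
    - [0.221,0.315,0.0,70.2]
    - [0.221,0.315,0.05,70.2]
    - [0.221,0.315,0.05,70.2]
  hand: 0.3

```text
clock: 9.18
position: [581.2, -195.1, 208.1]
ee_rot: [0.774, -0.633, -0.003, 0.001]
contact_force: [-0.6, 0.2, -0.4]
gripper_width: 55.7
```

Run:
```python
from h import *
go(584,-195.3,112.3,191.64)
```

```text
t 9.18 pos [ 581.2 -195.1  208.1] head -168.49 w 55.7 F [-0.6  0.2 -0.4] q [-0.06  0.4  -0.08 -0.   -1.1   0.26]
shift [ 0.0011 -0.0032  0.0958] turn -0.1 alt 179.9
```

Call:
jog_arm:
  increments:
    - [0.0005,-0.001,0.03,0]
    - [0.0005,-0.001,0.05,0]
    - [0.0005,-0.001,0.05,0]

```text
clock: 9.55
position: [581.8, -195.2, 158.5]
ee_rot: [0.774, -0.633, -0.003, 0.001]
contact_force: [0.8, -0.4, 1.0]
gripper_width: 55.7
```

Run:
```python
from h import *
go(584,-195.3,112.3,191.64)
```

```text
t 9.55 pos [ 581.8 -195.2  158.5] head -168.48 w 55.7 F [ 0.8 -0.4  1. ] q [-0.06  0.44 -0.14 -0.   -1.    0.26]
shift [ 0.0007 -0.0024  0.0462] turn -0.1 alt 179.9
```

Call:
jog_arm:
  increments:
    - [0.0007,-0.0024,0.025,0]
    - [0.0007,-0.0024,0.0462,0]
    - [0.0007,-0.0024,0.0462,0]
    - [0.0007,-0.0024,0.0462,0]

```text
clock: 10.05
position: [585.4, -195.5, 114.5]
ee_rot: [0.775, -0.632, -0.001, 0.001]
contact_force: [-0.5, -0.3, 0.1]
gripper_width: 55.5
```

Run:
```python
from h import *
go(584,-195.3,112.3,191.64)
```

```text
t 10.05 pos [ 585.4 -195.5  114.5] head -168.44 w 55.5 F [-0.5 -0.3  0.1] q [-0.06  0.49 -0.18 -0.   -0.9   0.26]
shift [-0.0005  0.0013  0.0022] turn -0.1 alt 179.9
```

Call:
jog_arm:
  increments:
    - [-0.0005,0.0013,0.0022,0]
    - [-0.0005,0.0013,0.0022,0]

```text
clock: 10.3
position: [584.4, -195.3, 113.4]
ee_rot: [0.775, -0.632, -0.001, 0.0]
contact_force: [-0.2, -0.6, -0.5]
gripper_width: 55.4
```

Call:
jog_arm:
  increments:
    - [0,0,0,0]
    - [0,0,0,0]
    - [0,0,0,0]
    - [0,0,0,0]
  hand: -1

```text
clock: 10.8
position: [584.7, -195.4, 114.0]
ee_rot: [0.775, -0.632, -0.0, -0.0]
contact_force: [-1.2, 1.1, 4.6]
gripper_width: 35.4
```

Run:
```python
from h import *
go(584,-195.3,112.3,191.64)
```

```text
t 10.8 pos [ 584.7 -195.4  114. ] head -168.43 w 35.4 F [-1.2  1.1  4.6] q [-0.06  0.49 -0.18 -0.   -0.9   0.26]
shift [-0.0002  0.0006  0.0017] turn -0.1 alt 179.9
```

Call:
jog_arm:
  increments:
    - [0,0,-0.0015,0]
    - [-0.0006,0.0003,-0.0015,0]
    - [-0.0012,0.0006,-0.0015,0]
    - [-0.0012,0.0006,-0.0015,0]

```text
clock: 11.3
position: [583.6, -194.2, 115.1]
ee_rot: [0.775, -0.632, -0.001, 0.0]
contact_force: [-0.3, -0.2, -1.9]
gripper_width: 35.0
```

Run:
```python
from h import *
go(584,-195.3,112.3,191.64)
```

```text
t 11.3 pos [ 583.6 -194.2  115.1] head -168.43 w 35.0 F [-0.3 -0.2 -1.9] q [-0.06  0.49 -0.19 -0.   -0.9   0.26]
shift [ 0.0011 -0.0002  0.0028] turn -0.1 alt 179.9
```

Call:
jog_arm:
  increments:
    - [0,-0.0001,0.0007,0]
    - [0,-0.0001,0.0014,0]
    - [0,-0.0001,0.0014,0]

```text
clock: 11.68
position: [583.7, -194.2, 114.0]
ee_rot: [0.775, -0.632, -0.001, 0.0]
contact_force: [-0.7, 1.4, -0.7]
gripper_width: 35.2
```

Call:
jog_arm:
  increments:
    - [0,0,0.0006,0]
    - [0,0,0.0006,0]

```text
clock: 11.92
position: [583.7, -194.2, 114.0]
ee_rot: [0.775, -0.632, -0.0, 0.0]
contact_force: [-1.4, 2.0, 4.8]
gripper_width: 35.4
```

Seated. Release and leave toward the carrier, checking on the way.

Call:
jog_arm:
  increments:
    - [0,0,0,0]
    - [0,0,0,0]
    - [0,0,0,0]
    - [0,0,0,0]
  hand: 0.3

```text
clock: 12.42
position: [583.7, -194.2, 113.9]
ee_rot: [0.775, -0.632, -0.0, 0.0]
contact_force: [0.4, 0.3, 0.0]
gripper_width: 55.4
```

Call:
jog_arm:
  increments:
    - [0,0,-0.04,0]
    - [0,0,-0.09,0]
    - [0,0,-0.15,0]
    - [-0.06,0.015,-0.15,-10]
    - [-0.12,0.03,-0.15,-20]
    - [-0.18,0.045,-0.15,-30]
    - [-0.24,0.06,-0.15,-40]
    - [-0.3,0.075,-0.15,-50]
    - [-0.36,0.09,-0.15,-60]
    - [-0.38,0.1,-0.15,-70]
  hand: 1

```text
clock: 13.68
position: [408.3, 160.2, 264.5]
ee_rot: [0.998, -0.069, -0.0, -0.001]
contact_force: [-0.6, -0.5, 0.4]
gripper_width: 85.4
```

Run:
```python
from h import *
t=get_image("top")[:,:,::-1].copy()
cv2.imwrite("pics/top7.png",t)
go(478.9,204.3,130,267.4)
k=4
def dip(fn,z,yc,xa=76,xb=94):
    r=rect(cv2.imread(fn),"top",z,40,130,-110,110,k); b=r[int((130-xb)*k):int((130-xa)*k)].mean((0,2))
    ys=110-(np.arange(len(b))+.5)/k; m=abs(ys-yc)<11; b=b[m];y=ys[m]
    base=np.interp(y,[y[-6],y[6]],[b[-12:].mean(),b[:12].mean()])
    d=base-b; print(fn,z,yc,'area',(d.sum()/k).round(1),'min',b.min().round(0),'centre',(d*y).sum()/d.sum())
dip("pics/top6.png",132,-2);dip("pics/top7.png",132,-2)
r=rect(t,"top",132,40,130,-110,80,k); cv2.imwrite("pics/r7.png",r)
for ya in(25,15,8,-12,-25,-40,-55):
    b=r[:,int((80-ya)*k)-10:int((80-ya)*k)+10].mean((1,2)); gr=np.gradient(cv2.GaussianBlur(b[:,None],(1,9),0)[:,0])
    xs=130-np.arange(len(b))/k
    mf=(xs>55)&(xs<80); mb=(xs>90)&(xs<108)
    print(ya,'front',xs[mf][np.argmin(gr[mf])],'back',xs[mb][np.argmax(np.abs(gr[mb]))])
```

```text
t 13.72 pos [407.7 160.5 264.5] head -97.63 w 85.3 F [-2.1  1.  -0.3] q [ 0.75  0.05 -0.39 -0.   -1.13  0.69]
shift [ 0.0649 -0.0526  0.1345] turn -5.0 alt 175.0
pics/top6.png 132 -2 area 209.3 min 118.0 centre -1.8526701722627816
pics/top7.png 132 -2 area 136.5 min 128.0 centre -1.1190937873509288
25 front 68.0 back 107.75
15 front 66.75 back 102.75
8 front 68.0 back 104.0
-12 front 67.0 back 103.75
-25 front 67.25 back 104.25
-40 front 67.25 back 104.25
-55 front 67.5 back 104.25
```

View pics/r7.png

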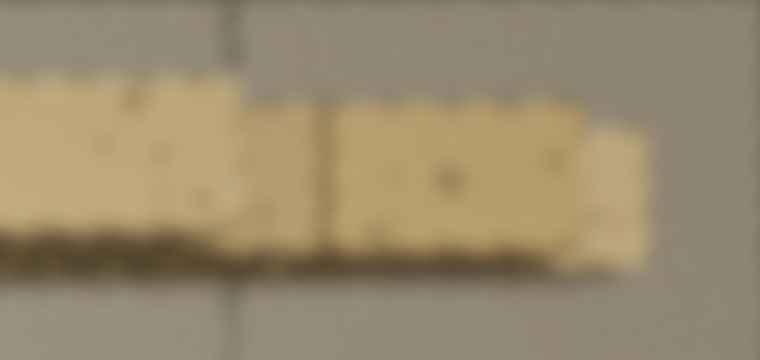

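Call:
jog_arm:
  increments:
    - [0.032,-0.026,0.05,-5.0]
    - [0.0649,-0.0526,0.1,-5.0]
    - [0.0649,-0.0526,0.1345,-5.0]
    - [0.0649,-0.0526,0.1345,-5.0]
    - [0.0649,-0.0526,0.1345,-5.0]

```text
clock: 14.35
position: [479.7, 204.4, 131.5]
ee_rot: [1.0, -0.023, 0.001, -0.001]
contact_force: [0.2, 0.6, -0.4]
gripper_width: 84.9
```

Run:
```python
from h import *
s=get_image("side")[:,:,::-1].copy()
go(478.9,204.3,28,267.4)
crop(s,210,160,100,110,5,"pics/s8.png")
```

```text
t 14.4 pos [479.8 204.6 132.1] head -92.64 w 85.3 F [ 0.4 -0.8  0.3] q [ 0.71  0.33 -0.41 -0.   -0.83  0.81]
shift [-0.0012  0.0008  0.1041] turn -0.0 alt 180.0
```

View pics/s8.png

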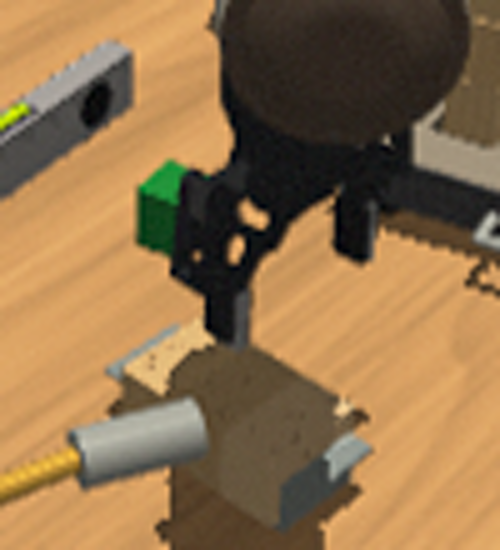

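Call:
jog_arm:
  increments:
    - [-0.001,0.0008,0.03,0]
    - [-0.0012,0.0008,0.055,0]
    - [-0.0012,0.0008,0.055,0]
    - [-0.0012,0.0008,0.055,0]

```text
clock: 14.9
position: [479.8, 204.8, 79.2]
ee_rot: [1.0, -0.023, 0.003, -0.003]
contact_force: [-0.3, -0.0, 0.1]
gripper_width: 85.6
```

Run:
```python
from h import *
s=get_image("side")[:,:,::-1].copy()
go(478.9,204.3,28,267.4)
crop(s,215,190,80,80,7,"pics/s9.png")
```

```text
t 14.95 pos [479.8 204.9  79.1] head -92.62 w 85.2 F [ 0.3 -0.7  1.1] q [ 0.71  0.4  -0.46 -0.   -0.7   0.81]
shift [-0.0012  0.001   0.0511] turn -0.0 alt 180.0
```

View pics/s9.png

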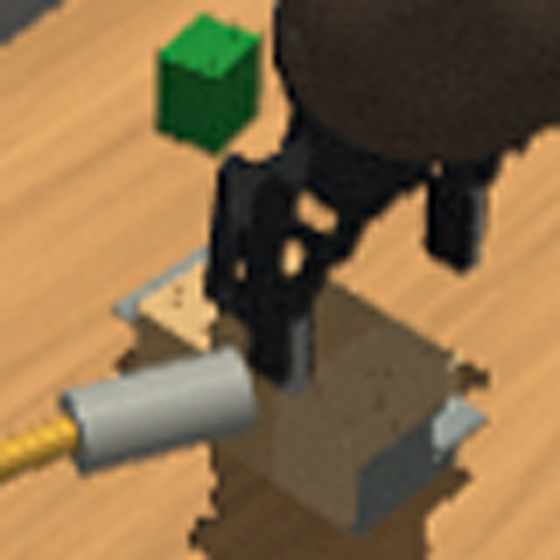

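Call:
jog_arm:
  increments:
    - [-0.0008,0.001,0.01,0]
    - [-0.0012,0.001,0.02,0]
    - [-0.0012,0.001,0.02,0]

```text
clock: 15.32
position: [478.0, 203.5, 58.1]
ee_rot: [1.0, -0.023, 0.002, -0.002]
contact_force: [0.5, 0.4, -0.4]
gripper_width: 85.2
```

Call:
jog_arm:
  increments:
    - [0,0,0.01,0]
    - [0,0,0.02,0]
    - [0,0,0.031,0]
    - [0,0,0.031,0]

```text
clock: 15.82
position: [477.5, 203.2, 25.8]
ee_rot: [1.0, -0.023, 0.001, -0.002]
contact_force: [0.4, -0.5, 1.1]
gripper_width: 85.4
```

Run:
```python
from h import *
s=get_image("side")[:,:,::-1].copy()
go(478.9,204.3,28,267.4)
crop(s,215,190,80,80,7,"pics/s10.png")
```

```text
t 15.88 pos [477.9 203.5  26.4] head -92.62 w 85.2 F [ 0.8 -0.7 -0.1] q [ 0.71  0.48 -0.51 -0.   -0.57  0.81]
shift [ 0.0009 -0.0009 -0.0016] turn -0.0 alt 180.0
```

View pics/s10.png

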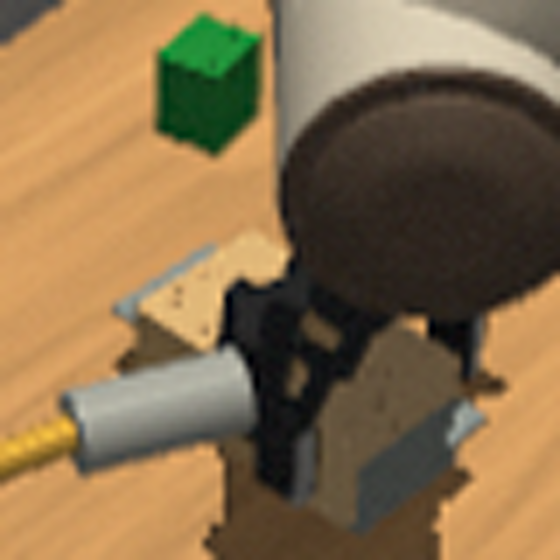

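Call:
jog_arm:
  increments:
    - [0.0009,-0.0009,-0.001,0]
    - [0.0009,-0.0009,-0.001,0]
    - [0.0009,-0.0009,-0.001,0]
    - [0.0009,-0.0009,-0.001,0]
    - [0.0009,-0.0009,-0.001,0]
  hand: -1

```text
clock: 16.5
position: [479.5, 204.8, 28.1]
ee_rot: [1.0, -0.023, 0.002, -0.002]
contact_force: [0.1, 0.4, 5.1]
gripper_width: 63.4
```

Call:
jog_arm:
  increments:
    - [0,0,-0.01,0]
    - [0,0,-0.02,0]
    - [0,0,-0.035,0]
    - [0,0,-0.06,0]

```text
clock: 17.0
position: [478.6, 204.0, 88.6]
ee_rot: [1.0, -0.023, 0.001, -0.002]
contact_force: [-0.5, 0.6, -1.2]
gripper_width: 63.5
```

Run:
```python
from h import *
s=get_image("side")[:,:,::-1].copy()
go(470,70,90,267.4)
crop(s,200,140,120,120,5,"pics/s11.png")
for q in [(266,215),(268,225)]: print(onz("top",*q,0))
```

```text
t 17.05 pos [480.7 205.5  92.5] head -92.54 w 63.2 F [1.6 0.3 0.5] q [ 0.71  0.38 -0.45  0.   -0.73  0.81]
shift [-0.0047  0.1358  0.0013] turn 0.1 alt -179.9
[522.69225683  86.67158167   0.        ]
[490.04342072  80.09179107   0.        ]
```

View pics/s11.png

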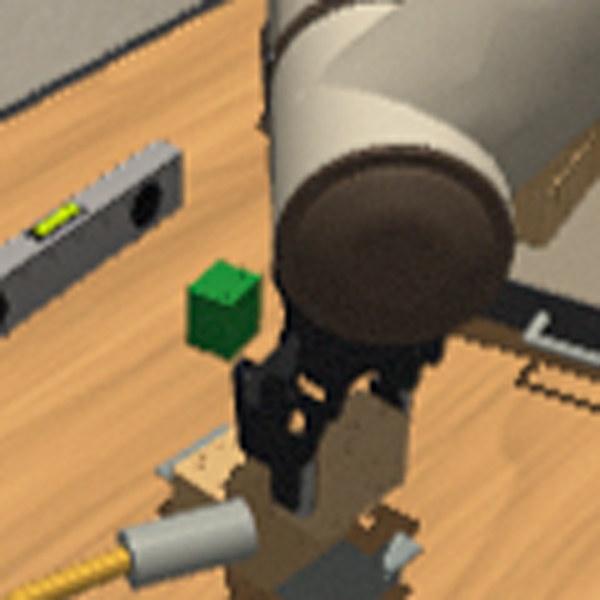

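Run:
```python
from h import *
go(430,95,26.5,267.4)
```

```text
t 17.05 pos [480.7 205.5  92.5] head -92.54 w 63.2 F [1.6 0.3 0.5] q [ 0.71  0.38 -0.45  0.   -0.73  0.81]
shift [-0.0464  0.1131  0.0646] turn 0.1 alt -179.9
```

Call:
jog_arm:
  increments:
    - [-0.023,0.055,0,0]
    - [-0.0464,0.1131,0,0]
    - [-0.0464,0.1131,0.03,0]
    - [-0.0464,0.1131,0.05,0]
    - [-0.0464,0.1131,0.0635,0]
    - [-0.0464,0.1131,0.0635,0]

```text
clock: 17.8
position: [429.5, 94.7, 27.2]
ee_rot: [1.0, -0.022, 0.004, -0.003]
contact_force: [-0.0, 0.5, -1.9]
gripper_width: 63.3
```

Call:
jog_arm:
  increments:
    - [0,0,0.0005,0]
    - [0,0,0.0005,0]

```text
clock: 18.05
position: [429.9, 95.0, 27.3]
ee_rot: [1.0, -0.022, 0.004, -0.004]
contact_force: [0.5, 0.2, -1.0]
gripper_width: 63.5
```

Call:
jog_arm:
  increments:
    - [0,0,0.001,0]
    - [0,0,0.0015,0]
    - [0,0,0.0015,0]

```text
clock: 18.42
position: [429.9, 95.0, 25.9]
ee_rot: [1.0, -0.022, 0.005, -0.004]
contact_force: [-0.4, 0.1, -0.8]
gripper_width: 63.1
```

Call:
jog_arm:
  increments:
    - [0,0,0.001,0]
    - [0,0,0.001,0]

```text
clock: 18.68
position: [430.0, 95.1, 25.2]
ee_rot: [1.0, -0.022, 0.005, -0.004]
contact_force: [-1.2, -0.5, 3.3]
gripper_width: 63.0
```

Call:
jog_arm:
  increments:
    - [0,0,0.0005,0]
    - [0,0,0.0005,0]
    - [0,0,0.0005,0]
    - [0,0,0.0,0]
  hand: 1

```text
clock: 19.18
position: [430.0, 95.0, 25.2]
ee_rot: [1.0, -0.022, 0.005, -0.004]
contact_force: [0.7, 0.3, 0.1]
gripper_width: 85.1
```

Run:
```python
from h import *
go(430,95,120,177.4)
```

```text
t 19.18 pos [430.   95.   25.2] head -92.53 w 85.1 F [0.7 0.3 0.1] q [ 0.59  0.39 -0.71 -0.   -0.46  0.94]
shift [ 0.0008 -0.0007 -0.0948] turn 90.1 alt -89.9
```

Call:
jog_arm:
  increments:
    - [0,0,-0.05,0]
    - [0,0,-0.09,10]
    - [0,0,-0.095,20]
    - [0,0,-0.095,30]
    - [0,0,-0.095,40]
    - [0,0,-0.095,50]
    - [0,0,-0.095,60]
    - [0,0,-0.095,70]
    - [0,0,-0.095,80]
    - [0,0,-0.095,90]
  hand: 0.4

```text
clock: 20.42
position: [429.0, 94.2, 120.1]
ee_rot: [-0.689, 0.725, -0.0, 0.006]
contact_force: [-0.2, 0.8, -0.7]
gripper_width: 59.7
```

Run:
```python
from h import *
s=get_image("side")[:,:,::-1].copy()
st=read_state(); print(st['ee_rot'])
go(430,95,60,177.4)
grid(s,230,190,90,80,8,"pics/s12.png",10)
c=np.array([430,95,0.]); a=np.radians(-2.6)
for dx,dy in((-18,-32),(-18,32),(18,32),(18,-32)): print(dx,dy,proj("side",c+[dx*np.cos(a)-dy*np.sin(a),dx*np.sin(a)+dy*np.cos(a),44])[0].round(1))
```

```text
[-6.87917480e-01  7.25765617e-01 -4.13022198e-04  5.79986590e-03]
t 20.48 pos [429.   94.3 120.1] head 176.93 w 59.9 F [ 0.8 -0.  -0.3] q [ 0.59  0.22 -0.61 -0.   -0.73 -0.64]
shift [-0.0003 -0.0005  0.0601] turn -0.5 alt 179.5
-18 -32 [319.  229.1]
-18 32 [304.6 240.6]
18 32 [293.8 234.3]
18 -32 [308.4 223.2]
```

View pics/s12.png

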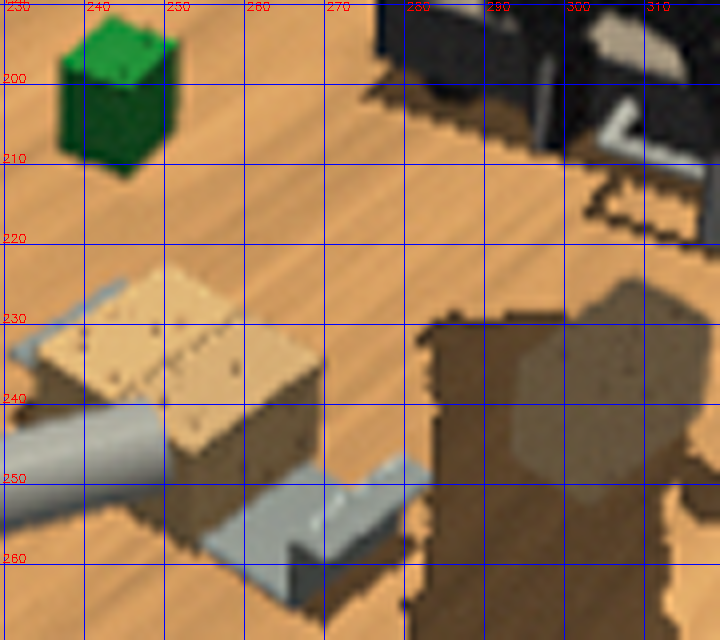

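Call:
jog_arm:
  increments:
    - [-0.0003,-0.0008,0.03,-0.5]
    - [-0.0003,-0.0008,0.055,-0.5]
    - [-0.0003,-0.0008,0.055,-0.5]
    - [-0.0003,-0.0008,0.055,-0.5]

```text
clock: 20.98
position: [430.9, 95.2, 65.8]
ee_rot: [-0.692, 0.722, -0.001, 0.006]
contact_force: [-0.1, -1.0, 0.1]
gripper_width: 60.0
```

Run:
```python
from h import *
go(430,95,24,177.4)
```

```text
t 20.98 pos [430.9  95.2  65.8] head 177.5 w 60.0 F [-0.1 -1.   0.1] q [ 0.59  0.31 -0.67 -0.   -0.57 -0.63]
shift [0.0006 0.0013 0.0418] turn 0.1 alt -179.9
```

Call:
jog_arm:
  increments:
    - [0.0003,0.0008,0.02,0]
    - [0.0006,0.0013,0.0418,0]
    - [0.0006,0.0013,0.0418,0]
    - [0.0006,0.0013,0.0418,0]

```text
clock: 21.48
position: [430.8, 95.5, 25.1]
ee_rot: [-0.692, 0.722, -0.001, 0.007]
contact_force: [-1.3, 0.3, -0.4]
gripper_width: 59.6
```

Run:
```python
from h import *
go(430,95,24,177.4)
```

```text
t 21.48 pos [430.8  95.5  25.1] head 177.54 w 59.6 F [-1.3  0.3 -0.4] q [ 0.59  0.39 -0.71 -0.   -0.45 -0.63]
shift [0.0005 0.0008 0.0011] turn 0.1 alt -179.9
```

Call:
jog_arm:
  increments:
    - [0.0005,0.0008,0.0005,0]
    - [0.0005,0.0008,0.0005,0]
    - [0.0005,0.0008,0.0005,0]
    - [0.0005,0.0008,0.0005,0]
    - [0.0005,0.0008,0.0005,0]
    - [0.0005,0.0008,0.0005,0]
  hand: -1

```text
clock: 22.22
position: [430.6, 95.4, 25.8]
ee_rot: [-0.692, 0.722, -0.001, 0.008]
contact_force: [-2.1, -0.4, 6.2]
gripper_width: 35.5
```

Run:
```python
from h import *
go(430,95,200,177.4)
```

```text
t 22.23 pos [430.6  95.4  25.8] head 177.57 w 35.5 F [-2.1 -0.4  6.2] q [ 0.59  0.39 -0.71 -0.   -0.45 -0.63]
shift [-0.0014 -0.0018 -0.1742] turn 0.2 alt -179.8
```

Run:
```python
from h import *
k=4
t=cv2.imread("pics/top7.png")
r=rect(t,"top",176,40,130,-60,120,k)
v=r.copy()
for y in range(-60,120,10): X=int((120-y)*k); cv2.line(v,(X,0),(X,8),(0,0,255),1); cv2.putText(v,str(y),(X,18),0,.35,(0,0,255),1)
for x in range(40,130,10): Y=int((130-x)*k); cv2.line(v,(0,Y),(8,Y),(0,0,255),1); cv2.putText(v,str(x),(10,Y),0,.35,(0,0,255),1)
cv2.imwrite("pics/r8.png",v)
for ya in(90,80,70,60,50,40):
    b=r[:,int((120-ya)*k)-10:int((120-ya)*k)+10].mean((1,2)); gr=np.gradient(cv2.GaussianBlur(b[:,None],(1,9),0)[:,0])
    xs=130-np.arange(len(b))/k
    mf=(xs>55)&(xs<80); mb=(xs>90)&(xs<112)
    print(ya,'front',xs[mf][np.argmin(gr[mf])],'back',xs[mb][np.argmax(np.abs(gr[mb]))])
for xa in(75,80,85,90,95):
    b=r[int((130-xa)*k)-8:int((130-xa)*k)+8].mean((0,2)); gr=np.gradient(cv2.GaussianBlur(b[None],(15,1),0)[0]); ys=120-np.arange(len(b))/k
    m=(ys>22)&(ys<45); m2=(ys>85)
    print(xa,'-y end',ys[m][np.argmax(abs(gr[m]))],gr[m][np.argmax(abs(gr[m]))].round(2),'+y end',ys[m2][np.argmax(abs(gr[m2]))])
```

```text
90 front 68.0 back 103.25
80 front 66.25 back 103.75
70 front 67.0 back 102.25
60 front 67.75 back 104.25
50 front 66.25 back 103.75
40 front 67.0 back 104.0
75 -y end 38.25 0.61 +y end 95.5
80 -y end 31.25 -0.45 +y end 96.75
85 -y end 32.75 -0.55 +y end 96.0
90 -y end 34.25 -0.39 +y end 97.0
95 -y end 33.0 -0.77 +y end 96.5
```

View pics/r8.png

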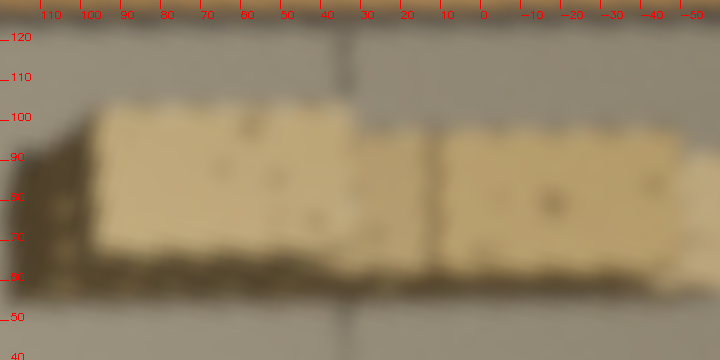

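Call:
jog_arm:
  increments:
    - [0,0,-0.03,0]
    - [0,0,-0.08,0]
    - [0,0,-0.14,0]
    - [0,0,-0.2,0]
    - [0,0,-0.215,0]

```text
clock: 22.85
position: [428.8, 93.9, 245.5]
ee_rot: [-0.692, 0.722, -0.002, 0.013]
contact_force: [-0.7, -0.1, -2.6]
gripper_width: 35.3
```

Run:
```python
from h import *
go(*hw(85.4,-11),240,191.6)
```

```text
t 22.85 pos [428.8  93.9 245.5] head 177.59 w 35.3 F [-0.7 -0.1 -2.6] q [ 0.59  0.05 -0.44  0.   -1.05 -0.63]
shift [ 0.2591 -0.1608  0.005 ] turn -14.0 alt 166.0
```

Call:
jog_arm:
  increments:
    - [0.043,-0.027,0,-2.5]
    - [0.086,-0.053,0,-5]
    - [0.13,-0.08,0,-7.5]
    - [0.173,-0.107,0,-10]
    - [0.216,-0.134,0.0,-12]
    - [0.259,-0.161,0.0,-14]
    - [0.259,-0.161,0.0,-14]
    - [0.259,-0.161,0.0,-14]

```text
clock: 23.85
position: [577.9, -171.4, 244.4]
ee_rot: [0.775, -0.632, 0.003, -0.012]
contact_force: [-0.5, 0.6, -1.8]
gripper_width: 35.5
```

Run:
```python
from h import *
print(read_state()['ee_rot'].round(4))
go(*hw(85.4,-11),180,191.6)
```

```text
[ 0.7746 -0.6323  0.0031 -0.0125]
t 23.85 pos [ 577.9 -171.4  244.4] head -168.46 w 35.5 F [-0.5  0.6 -1.8] q [-0.03  0.34 -0.06 -0.02 -1.15  0.24]
shift [0.001  0.0008 0.0644] turn -0.1 alt 179.9
```

Run:
```python
from h import *
r=R.from_quat(read_state()['ee_rot']); z=r.apply([0,0,1]); print('toolz',z.round(4))
a=H[2]; print('hearth tilt x,y', (z[0]*np.cos(a)+z[1]*np.sin(a)).round(4),(-z[0]*np.sin(a)+z[1]*np.cos(a)).round(4))
```

```text
toolz [ 0.0206  0.0154 -0.9997]
hearth tilt x,y 0.0232 0.011
```

Call:
jog_arm:
  increments:
    - [0.001,0.0008,0.05,0]

```text
clock: 23.98
position: [580.9, -171.2, 198.8]
ee_rot: [0.775, -0.631, 0.008, -0.016]
contact_force: [0.6, 0.0, -3.3]
gripper_width: 35.2
```

```bash
cat >> h.py <<'E'
def tilt():
    st=read_state(); z=R.from_quat(st['ee_rot']).apply([0,0,1]); a=H[2]
    print('tilt mrad hearth x,y',1000*(z[0]*np.cos(a)+z[1]*np.sin(a)).round(4),1000*(-z[0]*np.sin(a)+z[1]*np.cos(a)).round(4))
E
python3 - <<'E'
from h import *
tilt()
go(*hw(85.4,-11),180,191.6)
E
```

```text
tilt mrad hearth x,y 34.2 7.3
t 23.98 pos [ 580.9 -171.2  198.8] head -168.34 w 35.2 F [ 0.6  0.  -3.3] q [-0.03  0.38 -0.13 -0.02 -1.03  0.24]
shift [0.0001 0.0029 0.0187] turn 0.1 alt -179.9
```

Call:
jog_arm:
  increments:
    - [0,0,-0.055,0]

```text
clock: 24.1
position: [567.9, -168.8, 237.9]
ee_rot: [0.775, -0.632, -0.009, -0.006]
contact_force: [1.3, 0.3, -1.1]
gripper_width: 35.2
```

```bash
python3 -c "
from h import *
tilt()"
```

```text
tilt mrad hearth x,y -1.4 21.2
```

Call:
jog_arm:
  increments:
    - [0,0,-0.055,0]

```text
clock: 24.22
position: [567.1, -168.8, 293.8]
ee_rot: [0.776, -0.631, -0.009, -0.005]
contact_force: [0.5, -0.7, -0.9]
gripper_width: 35.3
```

```bash
python3 -c "
from h import *
tilt()"
```

```text
tilt mrad hearth x,y -3.7 20.9
```

Call:
jog_arm:
  increments:
    - [0.04,0,0.0,0]

```text
clock: 24.35
position: [576.3, -205.5, 298.8]
ee_rot: [0.778, -0.629, -0.005, -0.007]
contact_force: [1.2, -0.2, -2.1]
gripper_width: 35.2
```

```bash
python3 -c "
from h import *
tilt()
go(*hw(85.4,-11),180,191.6)"
```

```text
tilt mrad hearth x,y 4.8999999999999995 17.5
t 24.35 pos [ 576.3 -205.5  298.8] head -167.9 w 35.2 F [ 1.2 -0.2 -2.1] q [-0.09  0.34  0.07 -0.02 -1.3   0.3 ]
shift [-0.0306 -0.0088  0.1194] turn 0.5 alt -179.5
```

```bash
python3 -c "
from h import *
g=R.from_quat([-.692,.722,-.001,.008]).inv().apply([0,0,1])
u=R.from_quat(read_state()['ee_rot']).apply(g); a=H[2]
print('block up in hearth mrad', 1000*(u[0]*np.cos(a)+u[1]*np.sin(a)),1000*(-u[0]*np.sin(a)+u[1]*np.cos(a)))"
```

```text
block up in hearth mrad 7.559285042001145 -7.275606760970928
```

Call:
jog_arm:
  increments:
    - [-0.01,-0.003,0.025,0.3]
    - [-0.02,-0.006,0.05,0.5]
    - [-0.0306,-0.0088,0.075,0.5]
    - [-0.0306,-0.0088,0.095,0.5]
    - [-0.0306,-0.0088,0.11,0.5]
    - [-0.0306,-0.0088,0.115,0.5]
    - [-0.0306,-0.0088,0.115,0.5]
    - [-0.0306,-0.0088,0.115,0.5]

```text
clock: 25.35
position: [579.1, -171.8, 185.3]
ee_rot: [0.775, -0.632, -0.004, -0.008]
contact_force: [0.2, 0.9, -1.7]
gripper_width: 35.4
```

```bash
python3 -c "
from h import *
s=get_image('side')[:,:,::-1]
tilt()
go(*hw(85.4,-11),160,191.6)
go(*hw(85.4,-1.0),159,191.6)
grid(np.clip(s*1.6,0,255).astype('uint8'),290,100,50,60,10,'pics/s13.png')"
```

```text
tilt mrad hearth x,y 6.5 17.0
t 25.4 pos [ 579.1 -171.8  185.3] head -168.41 w 35.5 F [ 0.5 -0.2 -1.4] q [-0.03  0.4  -0.13 -0.02 -1.04  0.24]
shift [0.0001 0.0006 0.0253] turn -0.0 alt 180.0
t 25.4 pos [ 579.1 -171.8  185.3] head -168.41 w 35.5 F [ 0.5 -0.2 -1.4] q [-0.03  0.4  -0.13 -0.02 -1.04  0.24]
shift [-0.0099  0.0006  0.0264] turn -0.0 alt 180.0
```

View pics/s13.png

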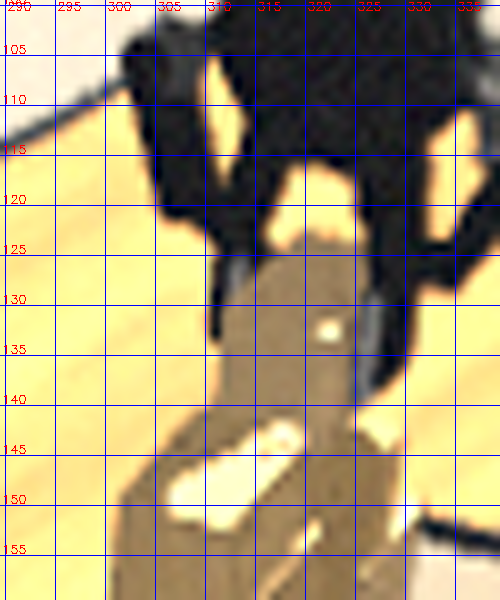

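Clear. Lower beside the neighbour, then close in.

Call:
jog_arm:
  increments:
    - [0,0.0006,0.012,0]
    - [0,0.0006,0.022,0]
    - [-0.003,0.0006,0.0255,0]
    - [-0.006,0.0006,0.0257,0]
    - [-0.0095,0.0006,0.0257,0]
    - [-0.0095,0.0006,0.0257,0]

```text
clock: 26.15
position: [576.9, -161.9, 160.2]
ee_rot: [0.775, -0.632, -0.004, -0.008]
contact_force: [0.5, 0.5, -1.8]
gripper_width: 35.6
```

```bash
python3 -c "
from h import *
tilt()
go(*hw(85.4,-1.0),158,191.6)"
```

```text
tilt mrad hearth x,y 7.3 16.8
t 26.15 pos [ 576.9 -161.9  160.2] head -168.38 w 35.6 F [ 0.5  0.5 -1.8] q [-0.01  0.42 -0.17 -0.02 -0.98  0.23]
shift [-0.0001  0.0002  0.0022] turn 0.0 alt -180.0
```

Call:
jog_arm:
  increments:
    - [-0.0001,0.0002,0.001,0]
    - [-0.0001,0.0002,0.0018,0]
    - [-0.0001,0.0002,0.0018,0]

```text
clock: 26.52
position: [576.6, -161.8, 158.3]
ee_rot: [0.775, -0.632, -0.004, -0.008]
contact_force: [0.6, -1.0, -1.2]
gripper_width: 35.3
```

Call:
jog_arm:
  increments:
    - [0,0,0.0008,0]
    - [0,0,0.0008,0]

```text
clock: 26.78
position: [576.7, -161.9, 158.0]
ee_rot: [0.775, -0.632, -0.004, -0.008]
contact_force: [-0.3, 0.6, 0.9]
gripper_width: 34.9
```

Call:
jog_arm:
  increments:
    - [0,0,0.0007,0]
    - [0,0,0.0007,0]

```text
clock: 27.02
position: [576.7, -161.9, 157.9]
ee_rot: [0.775, -0.632, -0.004, -0.008]
contact_force: [-2.0, 1.5, 4.9]
gripper_width: 35.3
```

Seated. Release, rise, step aside.

Call:
jog_arm:
  increments:
    - [0,0,0,0]
    - [0,0,0,0]
    - [0,0,0,0]
    - [0,0,0,0]
  hand: 0.3

```text
clock: 27.52
position: [576.8, -161.9, 157.8]
ee_rot: [0.775, -0.632, -0.004, -0.008]
contact_force: [-0.8, -0.5, -1.1]
gripper_width: 55.9
```

Call:
jog_arm:
  increments:
    - [0,0,-0.04,0]
    - [0,0,-0.09,0]
    - [0,0,-0.12,0]
    - [-0.06,0.015,-0.12,0]
    - [-0.12,0.03,-0.12,0]
    - [-0.18,0.06,-0.12,0]
    - [-0.24,0.1,-0.12,0]
    - [-0.3,0.13,-0.12,0]
    - [-0.33,0.15,-0.12,0]
    - [-0.33,0.15,-0.12,0]

```text
clock: 28.78
position: [360.9, 131.0, 282.5]
ee_rot: [0.777, -0.629, -0.004, -0.009]
contact_force: [-0.4, -0.4, 0.0]
gripper_width: 55.8
```

Run:
```python
from h import *
t=get_image("top")[:,:,::-1].copy(); s=get_image("side")[:,:,::-1].copy()
cv2.imwrite("pics/top9.png",t);cv2.imwrite("pics/side9.png",s)
go(450,150,280,191.6)
k=4
r=rect(t,"top",176,40,130,-80,110,k);cv2.imwrite("pics/r9.png",r)
for ya in(80,70,60,50,40,25,15,5,-5,-15,-25):
    b=r[:,int((110-ya)*k)-10:int((110-ya)*k)+10].mean((1,2)); gr=np.gradient(cv2.GaussianBlur(b[:,None],(1,9),0)[:,0])
    xs=130-np.arange(len(b))/k
    mf=(xs>55)&(xs<80); mb=(xs>90)&(xs<112)
    print(ya,'front',xs[mf][np.argmin(gr[mf])],'back',xs[mb][np.argmax(np.abs(gr[mb]))])
def dip(fn,z,yc,xa=76,xb=94):
    r=rect(cv2.imread(fn),"top",z,40,130,-110,110,k); b=r[int((130-xb)*k):int((130-xa)*k)].mean((0,2))
    ys=110-(np.arange(len(b))+.5)/k; m=abs(ys-yc)<11; b=b[m];y=ys[m]
    base=np.interp(y,[y[-6],y[6]],[b[-12:].mean(),b[:12].mean()])
    d=base-b; print(fn,z,yc,'area',(d.sum()/k).round(1),'min',b.min().round(0),'centre',(d*y).sum()/d.sum())
dip("pics/top9.png",176,32)
for q in (hw(85,-31),):pass
grid(s,290,130,50,65,9,"pics/s14.png")
```

```text
t 28.88 pos [362.7 129.4 282.3] head -168.26 w 55.5 F [-0.9 -0.2 -0.4] q [ 0.76 -0.08 -0.46 -0.01 -1.17 -0.55]
shift [-0.0024 -0.0897  0.0031] turn 0.1 alt -179.9
80 front 66.5 back 103.75
70 front 67.0 back 102.25
60 front 67.75 back 104.0
50 front 66.25 back 103.75
40 front 66.75 back 102.25
25 front 66.75 back 104.25
15 front 67.5 back 103.0
5 front 66.0 back 104.0
-5 front 66.75 back 104.25
-15 front 67.25 back 102.75
-25 front 62.25 back 103.75
pics/top9.png 176 32 area 65.4 min 149.0 centre 32.88158778577548
```

View pics/r9.png

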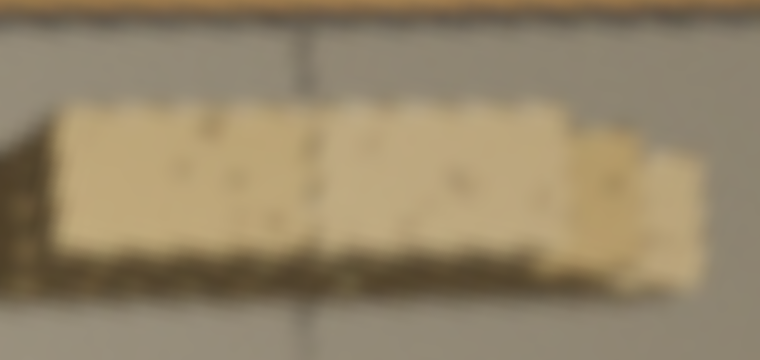

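View pics/s14.png

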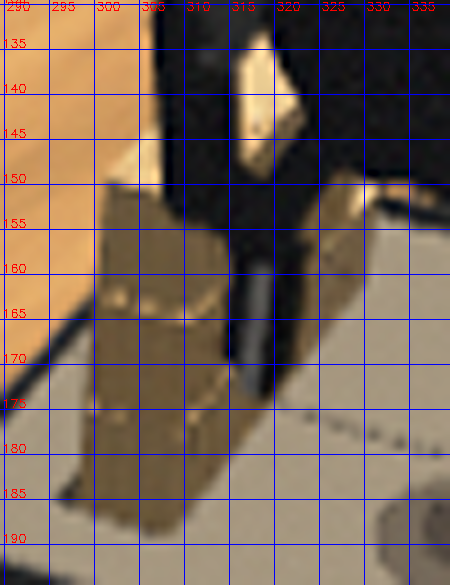

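Call:
jog_arm:
  increments:
    - [-0.05,0.01,-0.02,0]
    - [-0.1,0.03,-0.05,0]
    - [-0.13,0.03,-0.09,0]
    - [-0.13,0.03,-0.12,0]
    - [-0.13,0.03,-0.12,0]

```text
clock: 29.5
position: [308.0, 248.8, 406.2]
ee_rot: [0.775, -0.632, -0.004, -0.011]
contact_force: [-0.0, -0.0, -0.9]
gripper_width: 55.4
```

Run:
```python
from h import *
t=get_image("top")[:,:,::-1].copy(); s=get_image("side")[:,:,::-1].copy()
cv2.imwrite("pics/top10.png",t);cv2.imwrite("pics/side10.png",s)
go(450,150,280,191.6)
t7=cv2.imread("pics/top7.png")
k=4
for nm,im in(("7",t7),("10",t)):
  r=rect(im,"top",176,40,130,-80,110,k)
  for xa in(75,80,85,90,95):
    b=r[int((130-xa)*k)-8:int((130-xa)*k)+8].mean((0,2)); gr=np.gradient(cv2.GaussianBlur(b[None],(15,1),0)[0]); ys=110-np.arange(len(b))/k
    m2=(ys>85); m=(ys<-22)&(ys>-42); print(nm,xa,'+y end',ys[m2][np.argmax(abs(gr[m2]))],'third new -y',ys[m][np.argmax(abs(gr[m]))])
d=cv2.absdiff(cv2.imread("pics/top0.png"),t).max(2)
a=cv2.resize(s[125:205,270:345],None,fx=5,fy=5,interpolation=2); b=cv2.resize(t[165:215,300:390],None,fx=4,fy=4,interpolation=2)
o=np.zeros((400,740,3),'uint8'); o[:a.shape[0],:375]=a; o[:b.shape[0],376:376+b.shape[1]]=b; cv2.imwrite("pics/f10.png",o)
```

```text
t 29.6 pos [307.  247.7 403.5] head -168.42 w 55.4 F [-0.   0.8 -0.5] q [ 1.09 -0.11 -0.2  -0.   -1.47 -0.89]
shift [ 0.1264 -0.1196  0.1223] turn -0.0 alt 180.0
7 75 +y end 95.5 third new -y -22.25
7 80 +y end 96.75 third new -y -22.25
7 85 +y end 96.0 third new -y -40.25
7 90 +y end 97.0 third new -y -24.25
7 95 +y end 96.5 third new -y -35.75
10 75 +y end 95.75 third new -y -31.25
10 80 +y end 96.75 third new -y -32.5
10 85 +y end 96.0 third new -y -31.25
10 90 +y end 97.0 third new -y -31.75
10 95 +y end 96.5 third new -y -31.0
```

View pics/f10.png

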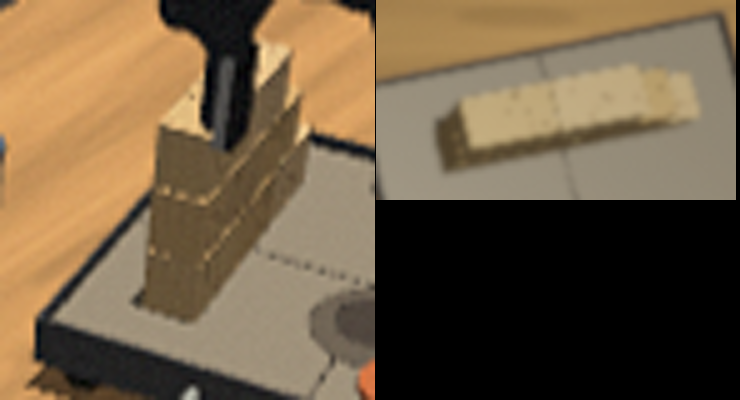

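View pics/top10.png

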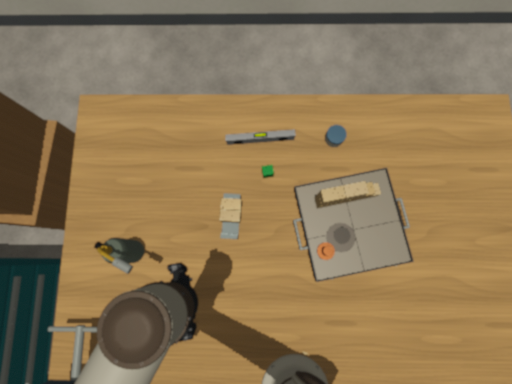

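```bash
python3 -c "
from bench import *
print(job_done())"
```

```text
the job is handed in; nothing more can be done
None
```

I laid both blocks in the order asked and handed the job in at about 30 s of the 67 s allowed.

- **Second course:** the block from the hearth floor went here. The first look showed too wide a joint, so I took it again and moved it in by about 1.2 mm. The joint now measures about 1.2 to 2 mm; two ways of reading it disagree by that much. The faces are in line within about 0.5 mm.
- **Third course:** I drew the robot-side carrier block by its ends, set it on the bench, took it again across its faces and laid it. The top view gives a joint of about 1 mm or less, with the faces in line. The block is centred over the joint below to about 1.5 mm, about as finely as the cameras could resolve.
- **Handling:** both blocks were lowered until the wrist felt 3 to 5 N, then released.
- **Rest of the scene:** the third-course end block did not move in the before-and-after measurement. By eye, the flange, torch, tin and level look where they were in the last top view.
- **Limits of the checks:** the gripper partly hid the wall in the last side view, so the final check rests mainly on the top view. The tool tilted by 1 to 1.5° during the carry. I took most of the tilt out, and by calculation the block was within about 0.5° of level when it was set down.

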